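# Set up a stepped shaft in V-blocks for a run-out check

### The job

Set the shaft up for a run-out check on the steel plate: stand the two V-blocks on the plate in line with the end stop so that each carries the middle of one of the shaft's two bearing seats, and lay the shaft in their grooves with its plain end facing the stop and about 5 mm short of it. Then stand the dial gauge upright on the plate behind the shaft (on the side away from the robot), its arm square across the shaft and its pointer over the middle of the shaft's thick part; keep it from knocking the shaft or tipping over. Leave the jar and the roll of tape where they are.

Things in the scene. Friction and masses are not known exactly. Their poses are not given: they have to be found in the camera images.
- plate: Fixed dark steel plate lying on the bench, 220 (x) by 280 (y) by 25 mm thick. Origin: centre of its underside; its top is at z = 25 mm. Its x axis points away from the robot, its y axis to the robot's left, within 9 degrees.
- stop: Fixed end stop at the left of the plate, axes as the plate's: grey block, 30 mm wide, 60 high, at y = 18 to 48 mm, with a level 12 mm steel pin towards -y (right), axis 43 mm above the plate. Origin: on the plate's top, straight below the pin's tip; nothing of the stop lies below y = 0. The shaft belongs on the pin's line (the stop's y axis).
- vblock_a: Loose steel V-block, one of a like pair (either fits either place): 50 wide (x), 30 long (y), 45 mm high, 0.45 kg. Origin: centre of underside. 90-degree groove along y in the top, 32 mm wide, 16 deep; a seat lying in it has its axis 43 mm above the underside. Sides x = +-25 mm are flat from 18 to 45 mm height. Starts upright on the bench, groove within 0.4 rad of room y.
- vblock_b: The other V-block of the pair, the same in every way.
- shaft: Loose stepped steel shaft, about 0.7 kg, along its y axis. Origin: on the axis, middle of the thick part (32 mm diameter, y = -35 to 35 mm). Either side a 20 mm diameter bearing seat, 35 to 83 mm (middles at y = +-59). Plain end: y = +83. A thin 12 mm stub goes on from y = -83 to -103. x, z turn as it rolls. Starts level in the wooden carrier, plain end to the robot's left within 0.3 rad.
- carrier: Fixed wooden carrier that holds the shaft at the start: board 60 (x) by 150 (y) by 8 mm with two notched bearers, 44 mm high and 18 thick, at y = +-59 mm, under the seats. Origin: centre of underside, y axis along the shaft. Shaft axis 45 mm above the bench.
- gauge: Loose dial gauge on stand, about 0.75 kg, balanced on its post. Origin: under the post, base underside. Base x = -21 to 39, 44 wide, 45 mm high. Upright 12 mm round post, bare from 130 to its top at 190 mm: grip there. Arm along -x at 119 mm to a 52 mm dial (x = -90 to -70); pointer hangs at x = -80, y = 0, tip 68 mm up, 9 mm clear of the set-up shaft. Starts on the bench, yaw 1.2 to 1.9.
- jar: Loose bystander: small closed jar with a black lid, 42 mm diameter, 58 mm high, origin at the centre of its underside. Leave it alone.
- tape: Loose bystander: brown roll of tape lying flat, 66 mm outside diameter, 24 mm high, origin at the centre of its underside. Leave it alone.
Things that resemble listed ones, but are neither listed nor needed, are in the scene too. What is shaped like the vblock_a but red is not meant.

How it is judged:
At the end, for the whole second after the job is handed in: V-blocks flat on the plate under mid-seats (8 mm, 0.15 rad); shaft seated in both grooves, plain end 0 to 16 mm from the stop, in line with it (8 mm, 0.1 rad); gauge upright behind, square (0.2 rad), pointer within 10 mm of the shaft's axis and 12 mm of its middle; all at rest (y of stop in the frame of shaft between 0.081 and 0.099 m and x of shaft in the frame of stop between -0.008 and 0.008 m and angle between the y axis of shaft and the y axis of stop, either way round below 0.1 rad and z of vblock_a in the frame of plate between 0.021 and 0.029 m and angle between each of vblock_a, vblock_b, gauge's own z axis and vertical below 0.06 rad and x of shaft in the frame of vblock_a between -0.005 and 0.005 m and z of shaft in the frame of vblock_a between 0.039 and 0.047 m and angle between the y axis of each of vblock_a, vblock_b and the y axis of shaft, either way round below 0.15 rad and linear speed of each of vblock_a, vblock_b, shaft, gauge below 0.01 m/s and z of vblock_b in the frame of plate between 0.021 and 0.029 m and x of shaft in the frame of vblock_b between -0.005 and 0.005 m and z of shaft in the frame of vblock_b between 0.039 and 0.047 m and ((y of vblock_a in the frame of shaft between 0.051 and 0.068 m and y of vblock_b in the frame of shaft between -0.068 and -0.051 m) or (y of vblock_b in the frame of shaft between 0.051 and 0.068 m and y of vblock_a in the frame of shaft between -0.068 and -0.051 m)) and x of shaft in the frame of gauge between -0.09 and -0.07 m and y of shaft in the frame of gauge between -0.012 and 0.012 m and z of gauge in the frame of plate between 0.021 and 0.029 m and x of gauge in the frame of stop above 0.05 m and angle between the y axis of gauge and the y axis of shaft, either way round below 0.2 rad); the robot touches nothing.
It fails at once if the jar was disturbed (distance of jar from where it was at the start of the episode above 0.025 m or angle between jar's own z axis and vertical above 0.4 rad).
It fails at once if the roll of tape was disturbed (distance of tape from where it was at the start of the episode above 0.025 m).
It fails at once if the gauge was knocked against the shaft (contact force between gauge and shaft above 8 N).
It fails at once if the gauge was tipped over (angle between gauge's own z axis and vertical above 0.5 rad).
It also fails if it takes over 115 s, if anything falls off the work surface, if the arm or the gripper's body presses on something with over 40 N, if the wrist force passes 120 N, or if a joint passes its speed limit or range.

### The arm

A 6-joint arm with a two-finger parallel gripper is mounted at the origin on the work surface. World frame = base frame: x ahead of the robot, y to its left, z up, the work surface at z = 0. Lengths are in m, angles in rad, forces in N, time in s.
With the tool pointing down it reaches from about 0.25 to 0.725 m from the base axis. Payload 4 kg.
Tool frame: the origin (TCP) lies at the very end of the fingers, on their centre line; the grasp point (between the pads) lies 19 mm behind it; z points along the fingers, y is the line along which they close (so a half turn about z gives the same grasp; the last joint's range is limited). The gripper opens to 85 mm and grips with 20 to 120 N. Pads are 22 mm wide; open, the fingers measure 114 mm over their backs; the gripper's body (76 mm by 85 mm) begins 54 mm behind the grasp point. The pads swing forward as they close: fully open they stand 13 mm farther back than shut.
Start: joints at [-1.291, 0.241, 0.005, 1.335, 0, 1.571], TCP at [0.138, -0.481, 0.231] pointing down, gripper open.
Joint ranges: [-2.72, 2.72], [-1.05, 1.87], [-1.09, 1.28], [-1.99, 2.15], [-1.42, 1.44], [-3.14, 3.14]. Speed limits (rad/s): [2.79, 2.79, 3.14, 3.14, 3.14, 3.14].

### API

Orientations are given as a unit quaternion [x, y, z, w].
In Python, from workcell import telemetry, vision, workorder gives the robot as it stands.
- The arm moves only by the shell command python3 -m inch 'ROWS'. ROWS is JSON, a list of rows, each a list of 3 entries, a list of its own where there are three numbers: the turn, a rotation vector about the tool's x, y, z scaled (see below), then the shift along the tool's x, y, z scaled (see below), then the closure, from -1 (fully open) to 1 (shut). A call has 1 to 10 rows; each row shifts and turns the commanded pose from where the row before left it, along the tool's axes as they then stand; what a row does not reach is not made up. The controller multiplies each number of a shift by 0.3 m and each number of a turn by 360 degrees. A row lasts 1/12 s, in which the tool goes at most 41.7 mm and 7.16 degrees, less where a joint would pass 70% of its speed; a pose out of reach is approached as far as the arm can. A call with a number of a shift or a turn outside -1 to 1 is refused whole. A call with a gripper value outside its range is refused whole. The fingers move at their own pace and stop on an object; the grip force is fixed at half the most. Time passes only in rows, so rows that do not move let the fingers close. It gives the time, the measured TCP pose, the force, the opening and the grip force at its end, in the units of the state.
- telemetry.get_obs(): the state, without advancing time (a new reading comes with each control period).
- vision.camera(name): name is "scene" or "side" or "wrist"; returns a dict with "img" (480x640x3 uint8, red, green, blue), "fov_y" (degrees; the focal length in pixels is half the picture's height over the tangent of half this angle, whatever the lens; pixels are square), "cx", "cy" (the principal point, pixels), "pose" (4x4, takes a point from camera to world coordinates). Camera axes: x right, y up, looking along -z (the intrinsics and any distortion apply to the point x, -y, -z); pixel columns grow to the right and rows downward; lengths in m; the calibration is good to about 2 mm. A picture is of the moment at which its call begins. There is no depth.
- workorder.job_done(): hands the job in; it is judged then, once.
The state is a dict: "clock": time; "joint_pos": joint angles; "joint_vel": joint speeds; "tau": joint torques, N m; "eef_pos": TCP position; "tool_rot": TCP orientation; "ft_force": force on the tool from outside, world axes, zero at the start; "ft_torque": the same for the moment, N m; "grip_width": finger opening in m; "grasp_force": force on a finger pad.
Only numpy, scipy, OpenCV 4.12 (cv2) and the standard library are available. Lean on these libraries where they do the work, as an engineer would, in place of code of your own. Each camera call takes 0.05 s, during which the arm holds its last target. There are 200 camera calls.

## Working session

There is one attempt and no reset: what is moved stays moved. The work goes in short steps, Python scripts to look and compute and a shell command to move; the robot and the scene stay as the last step left them, time stands still between calls to the robot, and variables do not carry over. Pictures are saved under pics/ and viewed, at most 14 in all, crops included, and the job is handed in when it is done.

```bash
ls; mkdir -p pics
python3 - <<'E'
from workcell import telemetry, vision
import cv2,numpy as np
print(telemetry.get_obs())
for n in ["scene","side","wrist"]:
    c=vision.camera(n); cv2.imwrite(f"pics/{n}0.png",c["img"][:,:,::-1]); print(n,{k:v for k,v in c.items() if k!="img"})
E
```

```text
pics
{'clock': 0.0, 'joint_pos': array([-1.29100849e+00,  2.41435692e-01,  3.69611877e-03,  1.33516322e+00,
       -3.36669616e-05,  1.57080437e+00]), 'joint_vel': array([ 0.00120365,  0.00017747, -0.00015893,  0.00139936, -0.00104946,
        0.00196588]), 'tau': array([ 1.30474276e-03, -3.72320437e+01,  2.52406150e+01,  1.71523966e-02,
        1.93371540e-05,  2.62856553e-06]), 'eef_pos': array([ 0.13789165, -0.47995286,  0.23039086]), 'tool_rot': array([ 9.90230803e-01,  1.39434027e-01, -1.63533939e-04, -1.04059553e-03]), 'ft_force': array([ 0.21754361,  0.6275013 , -0.51974115]), 'ft_torque': array([ 0.01376343, -0.01451376,  0.00270454]), 'grasp_force': 0.0, 'grip_width': 0.08530502714065127}
scene {'fov_y': 53.12954119487699, 'cx': 313.8639724313218, 'cy': 236.80880665506857, 'pose': array([[ 0.34248948, -0.49711234,  0.79723288,  1.21801786],
       [ 0.93931139,  0.19912631, -0.27936144, -0.25214323],
       [-0.01987603,  0.84452829,  0.53514196,  0.57400487],
       [ 0.        ,  0.        ,  0.        ,  1.        ]])}
side {'fov_y': 48.33061951943186, 'cx': 314.8590889919781, 'cy': 229.98631262871962, 'pose': array([[-0.99334493,  0.06031718, -0.09812077,  0.3342661 ],
       [-0.11372328, -0.64858188,  0.7526012 ,  0.82647026],
       [-0.01824457,  0.7587512 ,  0.65112499,  0.79074793],
       [ 0.        ,  0.        ,  0.        ,  1.        ]])}
wrist {'fov_y': 66.38671373447247, 'cx': 310.9525085922247, 'cy': 241.1555779906424, 'pose': array([[ 0.273935  ,  0.91955311,  0.28174757,  0.20891519],
       [-0.96174432,  0.26274865,  0.07753072, -0.45993246],
       [-0.00273518, -0.2922075 ,  0.95635103,  0.37392438],
       [ 0.        ,  0.        ,  0.        ,  1.        ]])}
```

View pics/scene0.png

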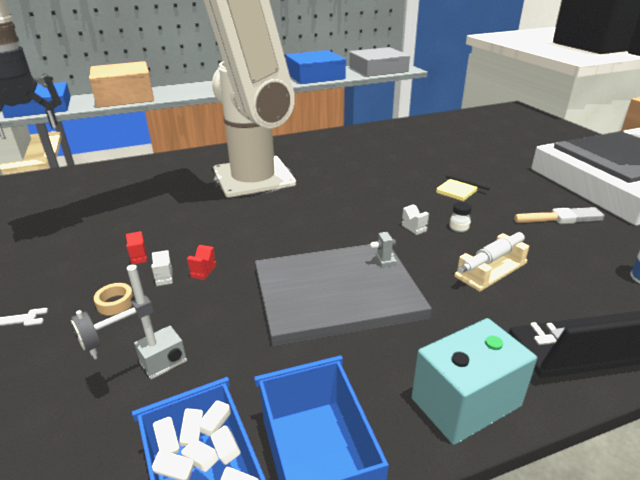

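View pics/side0.png

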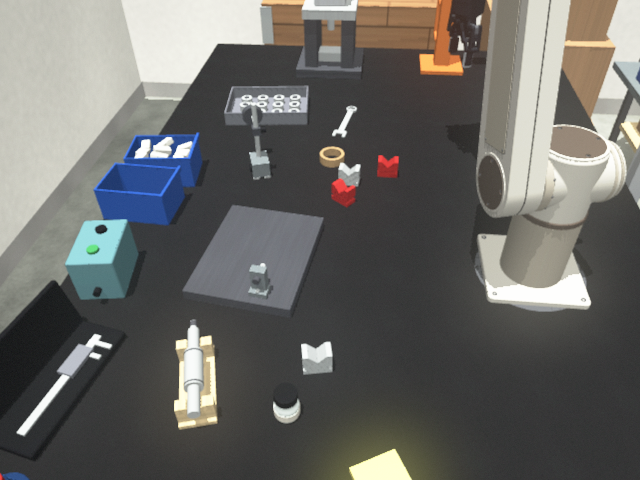

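View pics/wrist0.png

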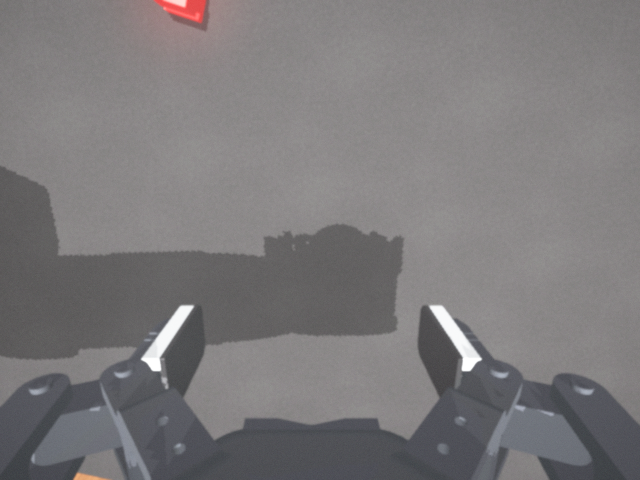

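```bash
cat > h.py <<'E'
import numpy as np, cv2
from workcell import telemetry, vision
from scipy.spatial.transform import Rotation as R
def K(c): return 240/np.tan(np.radians(c["fov_y"]/2))
def ray(c,p):
    f=K(c); d=np.array([(p[0]-c["cx"])/f,-(p[1]-c["cy"])/f,-1.]); T=np.array(c["pose"]); return T[:3,3],T[:3,:3]@d
def onz(c,p,z):
    o,d=ray(c,p); return o+d*(z-o[2])/d[2]
def tri(c1,p1,c2,p2):
    o1,d1=ray(c1,p1);o2,d2=ray(c2,p2)
    s=np.linalg.lstsq(np.c_[d1,-d2],o2-o1,rcond=None)[0]; a,b=o1+s[0]*d1,o2+s[1]*d2
    return (a+b)/2,np.linalg.norm(a-b)
def proj(c,X):
    T=np.array(c["pose"]); q=T[:3,:3].T@(np.array(X)-T[:3,3]); f=K(c); return np.array([c["cx"]-f*q[0]/q[2],c["cy"]+f*q[1]/q[2]])
def cam(n):
    c=vision.camera(n); return c
def tile(c,x,y,w,h,s):
    t=cv2.resize(np.ascontiguousarray(c["img"][y:y+h,x:x+w,::-1]),None,fx=s,fy=s,interpolation=cv2.INTER_CUBIC)
    for u in range(-(-x//10)*10,x+w,10):
        cv2.line(t,((u-x)*s,0),((u-x)*s,6 if u%50 else 14),(0,255,255),1)
        if u%20==0: cv2.putText(t,str(u),((u-x)*s,16),0,.35,(0,255,255),1)
    for v in range(-(-y//10)*10,y+h,10):
        cv2.line(t,(0,(v-y)*s),(6,(v-y)*s),(0,255,255),1)
        if v%20==0: cv2.putText(t,str(v),(8,(v-y)*s+4),0,.35,(0,255,255),1)
    return t
E
python3 - <<'E'
from h import *
s=cam("side");c=cam("scene")
a=np.hstack([tile(s,180,200,150,115,5)]); 
cv2.imwrite("pics/c1.png",a)
b=np.vstack([np.hstack([tile(s,160,315,100,75,4),tile(s,270,335,100,75,4)]),np.hstack([tile(s,230,100,100,75,4),tile(s,300,150,100,75,4)])])
cv2.imwrite("pics/c2.png",b)
d=np.vstack([np.hstack([tile(c,440,220,100,75,4),tile(c,370,200,100,75,4)]),np.hstack([tile(c,70,260,125,112,3)[:300,:375],np.zeros((300,25,3),np.uint8),tile(c,120,220,100,75,4)])])
cv2.imwrite("pics/c3.png",d)
E
```

```text
(no output)
```

View pics/c1.png

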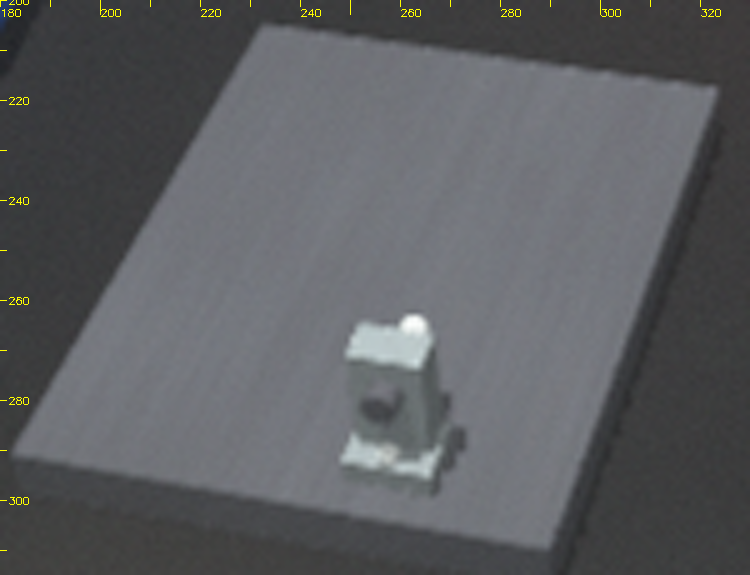

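View pics/c2.png

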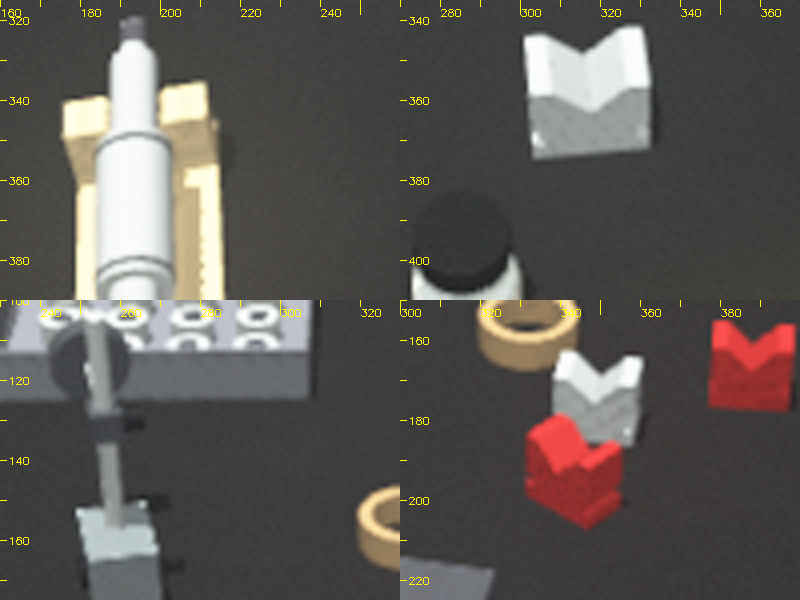

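View pics/c3.png

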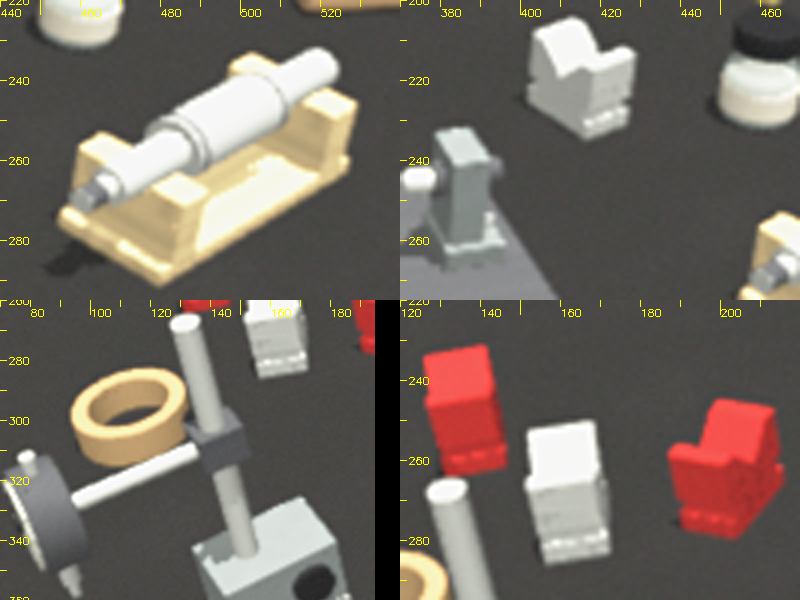

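c1 shows the plate's top corners at side px (232,204), (323,217), (290,310), (182,291), with the pin end near (262,265). There are four V-block shapes in scene px: white (415,219), white (161,268), red (137,247), red (202,262). The two white ones are meant, because red is excluded; c2 and c3 confirm this.

Run:
```python
from h import *
np.set_printoptions(precision=4,suppress=True)
s=cam("side");c=cam("scene")
pc=[onz(s,p,.025) for p in [(232,204.5),(323.5,217),(290,310),(182.5,291)]]
P=np.array(pc); print("plate",P,P.mean(0)); 
for i in range(4): d=P[i]-P[i-1]; print(np.linalg.norm(d),np.degrees(np.arctan2(d[1],d[0])))
print("stop top corners z=.085",[onz(s,p,.085)[:2] for p in [(251.5,264.5),(248.5,271.5),(265,273.5),(267,266)]])
print("stop top scene",[onz(c,p,.085)[:2] for p in [(378,233.5),(388,231.5),(393,238),(383,241)]])
print("pin tip centre at z .068: side",onz(s,(262,264.5),.074),"scene",onz(c,(372,245),.068))
def both(n,ps,z,cc):
    Q=np.array([onz(cc,p,z)[:2] for p in ps]); print(n,Q.round(4).tolist(),Q.mean(0))
both("vA side top corners",[(301,344),(331,341),(332,357.5),(302.5,359)],.045,s)
both("vA scene top",[(403,206.5),(412,205),(429,213),(419,215.5)],.045,c)
both("vB side top",[(340.5,163),(359,164.5),(359.5,179),(339.5,174)],.045,s)
both("vB scene top",[(152,253),(168,250.5),(169,263),(151.5,267)],.045,c)
both("shaft side",[(192,328),(187.5,350),(202.5,350),(193,385)],.045,s)
# ends along the axis: thick section boundaries
print("shaft thick ends side", [onz(s,p,.061) for p in [(193,348.5),(194,381)]])
print("shaft ends scene:",[onz(c,p,.045) for p in [(458,268),(527,236)]])
print("post top tri",tri(s,(252,106),c,(129,267)), onz(c,(129,267),.19))
print("dial pointer tip scene z.068",onz(c,(92,357),.068))
print("post foot scene z.045",onz(c,(147,344),.045),"side",onz(s,(257,155),.045))
```

```text
plate [[ 0.6531 -0.1316  0.025 ]
 [ 0.4353 -0.1052  0.025 ]
 [ 0.4699  0.1745  0.025 ]
 [ 0.6863  0.1471  0.025 ]] [0.5611 0.0212 0.025 ]
0.28064668558603334 -96.7939369970367
0.21935854220673015 173.09741386199457
0.2818583200780435 82.95792181151124
0.2181435091011434 -7.2207388529674095
stop top corners z=.085 [array([0.5485, 0.1214]), array([0.5503, 0.1403]), array([0.5187, 0.1425]), array([0.5186, 0.1226])]
stop top scene [array([0.5241, 0.1213]), array([0.5247, 0.1423]), array([0.549 , 0.1403]), array([0.5513, 0.1181])]
pin tip centre at z .068: side [0.5317 0.1085 0.074 ] scene [0.533  0.1051 0.068 ]
vA side top corners [[0.4362, 0.2652], [0.3855, 0.2537], [0.3808, 0.2876], [0.4296, 0.2956]] [0.408  0.2755]
vA scene top [[0.3845, 0.256], [0.3859, 0.2783], [0.4323, 0.2944], [0.4337, 0.2684]] [0.4091 0.2743]
vB side top [[0.412, -0.2973], [0.3656, -0.2945], [0.3612, -0.2323], [0.4107, -0.249]] [ 0.3874 -0.2683]
vB scene top [[0.367, -0.294], [0.3697, -0.2634], [0.4147, -0.2659], [0.4159, -0.2984]] [ 0.3918 -0.2804]
shaft side [[0.6334, 0.2499], [0.6274, 0.2971], [0.6018, 0.2945], [0.5983, 0.363]] [0.6152 0.3011]
shaft thick ends side [array([0.6128, 0.3045, 0.061 ]), array([0.5932, 0.3657, 0.061 ])]
shaft ends scene: [array([0.6303, 0.2347, 0.045 ]), array([0.5881, 0.4272, 0.045 ])]
post top tri (array([ 0.6257, -0.3133,  0.1878]), np.float64(0.006279439363623648)) [ 0.6242 -0.3149  0.19  ]
dial pointer tip scene z.068 [ 0.6478 -0.3926  0.068 ]
post foot scene z.045 [ 0.6237 -0.3198  0.045 ] side [ 0.6283 -0.3156  0.045 ]
```

```bash
cat >> h.py <<'E'
np.set_printoptions(precision=4,suppress=True)
def st():
    o=telemetry.get_obs(); M=R.from_quat(o["tool_rot"]).as_matrix()
    return o,np.array(o["eef_pos"]),M
def plan(pos,yaw,grip=None):
    """yaw = world angle (deg) of tool x, tool down. prints turn first, then shift in the new tool frame"""
    o,p,M=st(); y0=np.radians(yaw)
    x=np.array([np.cos(y0),np.sin(y0),0]); z=np.array([0,0,-1.]); G=np.c_[x,np.cross(z,x),z]
    rv=R.from_matrix(M.T@G).as_rotvec(degrees=True); d=G.T@(np.array(pos)-p)
    print("t",round(o["clock"],2),"pos",p,"turn deg",rv,"units",rv/360,"rows>=",np.ceil(np.linalg.norm(rv)/7.16)); print(" shift mm",d*1000,"units",d/.3,"rows>=",np.ceil(np.linalg.norm(d)/.0417),"w",round(float(o["grip_width"]),4),"j",np.array(o["joint_pos"]).round(2))
E
python3 - <<'E'
from h import *
plan([.39,-.274,.2],86)
E
```

```text
t 0.35 pos [ 0.138  -0.4804  0.2311] turn deg [ -0.0273  -0.0182 -69.9682] units [-0.0001 -0.0001 -0.1944] rows>= 10.0
 shift mm [223.4837 236.9548  31.0748] units [0.7449 0.7898 0.1036] rows>= 8.0 w 0.0852 j [-1.29  0.24  0.    1.34 -0.    1.57]
```

```bash
python3 -m inch '[[[0,0,-0.0195],[0,0,0],-1],[[0,0,-0.0195],[0,0,0],-1],[[0,0,-0.0195],[0,0,0],-1],[[0,0,-0.0195],[0,0,0],-1],[[0,0,-0.0195],[0,0,0],-1],[[0,0,-0.0195],[0,0,0],-1],[[0,0,-0.0195],[0,0,0],-1],[[0,0,-0.0195],[0,0,0],-1],[[0,0,-0.0195],[0,0,0],-1],[[0,0,-0.0195],[0,0,0],-1]]'
python3 -m inch '[[[0,0,0],[0.083,0.088,0.01],-1],[[0,0,0],[0.083,0.088,0.01],-1],[[0,0,0],[0.083,0.088,0.01],-1],[[0,0,0],[0.083,0.088,0.01],-1],[[0,0,0],[0.083,0.088,0.01],-1],[[0,0,0],[0.083,0.088,0.01],-1],[[0,0,0],[0.083,0.088,0.01],-1],[[0,0,0],[0.083,0.088,0.01],-1],[[0,0,0],[0.083,0.088,0.02],-1],[[0,0,0],[0,0,0],-1]]'
python3 - <<'E'
from h import *
plan([.39,-.274,.2],86)
w=cam("wrist"); cv2.imwrite("pics/w1.png",tile(w,0,0,640,480,1)); print(w["pose"])
p=proj(w,[.39,-.274,.045]); print(p)
E
```

```text
clock: 1.18
eef_pos: [0.1381, -0.4805, 0.2313]
tool_rot: [0.728, 0.686, 0.0, -0.0]
ft_force: [0.4, -0.8, 0.4]
grip_width: 0.0855
grasp_force: 0.0
clock: 2.02
eef_pos: [0.3937, -0.2686, 0.2004]
tool_rot: [0.727, 0.686, 0.001, -0.0]
ft_force: [-1.2, 0.0, 0.3]
grip_width: 0.0851
grasp_force: 0.0
t 2.02 pos [ 0.3937 -0.2686  0.2004] turn deg [ 0.0699 -0.1322  0.6667] units [ 0.0002 -0.0004  0.0019] rows>= 1.0
 shift mm [-5.639  -3.3008  0.4064] units [-0.0188 -0.011   0.0014] rows>= 1.0 w 0.0851 j [-0.6   0.21 -0.12  1.24  0.    1.03]
[[ 0.9982  0.0583  0.0163  0.397 ]
 [-0.0605  0.9554  0.289  -0.1947]
 [ 0.0012 -0.2894  0.9572  0.344 ]
 [ 0.      0.      0.      1.    ]]
[307.8698 228.8521]
```

View pics/w1.png

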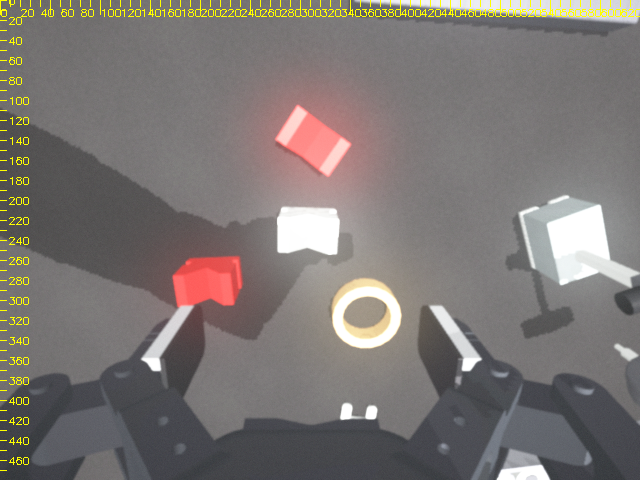

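The wrist view shows the white block at (308,231) with the red decoys at (208,281) and (313,140). The tape roll is at (367,313). There is room for the fingers left and right of the block.

```bash
cat >> h.py <<'E'
def white(c,roi,thr=150,sat=40):
    x,y,w,h=roi; im=c["img"][y:y+h,x:x+w].astype(int)
    m=((im.min(2)>thr)&(im.max(2)-im.min(2)<sat)).astype(np.uint8)
    n,l,s,_=cv2.connectedComponentsWithStats(m); k=1+np.argmax(s[1:,4]); m=(l==k).astype(np.uint8)
    ct=max(cv2.findContours(m,cv2.RETR_EXTERNAL,cv2.CHAIN_APPROX_NONE)[0],key=cv2.contourArea)[:,0]+[x,y]
    return ct
E
python3 - <<'E'
from h import *
w=cam("wrist")
ct=white(w,(255,190,120,80)); 
print(cv2.approxPolyDP(ct.astype(np.int32),2,True)[:,0].tolist())
cv2.imwrite("pics/w2.png",tile(w,265,190,100,75,8))
E
```

```text
[[282, 200], [279, 215], [280, 250], [312, 246], [328, 252], [338, 252], [341, 233], [352, 231], [355, 251], [358, 249], [361, 252], [359, 249], [362, 247], [355, 245], [362, 243], [360, 232], [364, 226], [355, 218], [357, 212], [355, 208], [350, 207], [351, 200], [345, 200], [343, 194], [338, 194], [336, 190], [301, 190], [298, 194], [294, 191], [292, 198], [288, 193], [291, 196], [288, 200], [286, 197]]
```

View pics/w2.png

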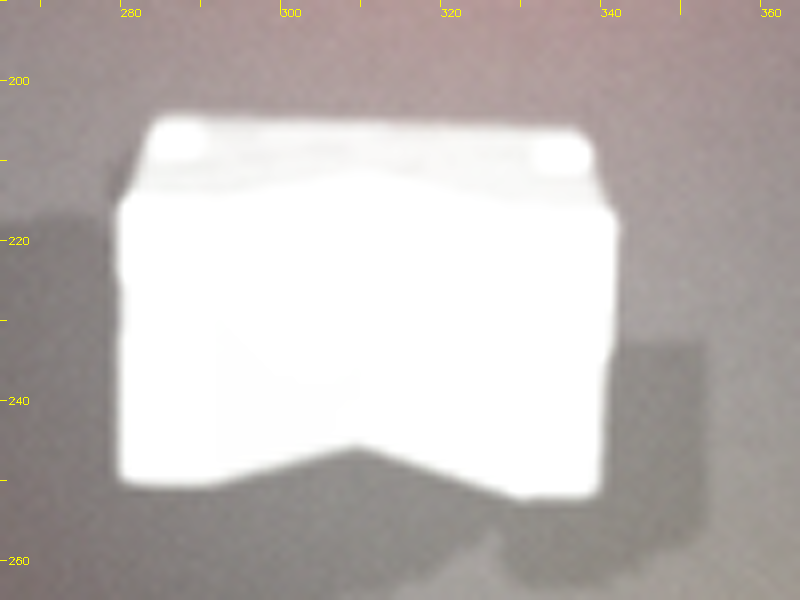

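The enlarged crop shows the block's top corners at (279,214), (341.5,216.5), (339.5,252) and (279.5,250.5), with a small front face above them.

```bash
cat >> h.py <<'E'
def block(c,q,z=.045):
    Q=np.array([onz(c,p,z)[:2] for p in q]); m=Q.mean(0)   # tl,tr,br,bl
    u=(Q[1]-Q[0]+Q[2]-Q[3])/2; v=(Q[0]-Q[3]+Q[1]-Q[2])/2
    print("centre",m,"len",np.linalg.norm(u),np.linalg.norm(v),"yaws",np.degrees(np.arctan2(*u[::-1])),np.degrees(np.arctan2(*v[::-1]))); return m
E
python3 - <<'E'
from h import *
w=cam("wrist")
m=block(w,[(279,214),(341.5,216.5),(339.5,252),(279.5,250.5)])
plan([m[0],m[1],.022],84)
E
```

```text
centre [ 0.3879 -0.2814] len 0.05193502025460931 0.03170174801386764 yaws -5.608628535902718 85.08762920729517
t 2.17 pos [ 0.3899 -0.2722  0.2012] turn deg [-0.0473  0.0064  2.316 ] units [-0.0001  0.      0.0064] rows>= 1.0
 shift mm [ -9.354   -0.9934 179.1614] units [-0.0312 -0.0033  0.5972] rows>= 5.0 w 0.0853 j [-0.61  0.21 -0.12  1.25 -0.    1.03]
```

```bash
python3 -m inch '[[[0,0,0.0064],[-0.0312,-0.0033,0.05],-1],[[0,0,0],[0,0,0.12],-1],[[0,0,0],[0,0,0.12],-1],[[0,0,0],[0,0,0.12],-1],[[0,0,0],[0,0,0.11],-1],[[0,0,0],[0,0,0.078],-1],[[0,0,0],[0,0,0],-1],[[0,0,0],[0,0,0],0.6],[[0,0,0],[0,0,0],0.6],[[0,0,0],[0,0,0],0.6]]'
python3 -m inch '[[[0,0,0],[0,0,0],0.6],[[0,0,0],[0,0,0],0.6],[[0,0,0],[0,0,0],0.6],[[0,0,0],[0,0,0],0.6],[[0,0,0],[0,0,0],0.6],[[0,0,0],[0,0,0],0.6]]'
```

```text
clock: 3.0
eef_pos: [0.3896, -0.2835, 0.0241]
tool_rot: [0.744, 0.668, 0.0, 0.002]
ft_force: [-0.6, -0.6, 0.9]
grip_width: 0.0519
grasp_force: 0.0
clock: 3.5
eef_pos: [0.39, -0.2836, 0.0245]
tool_rot: [0.744, 0.669, 0.0, 0.003]
ft_force: [-0.6, -1.6, 6.9]
grip_width: 0.049
grasp_force: 63.5
```

```bash
python3 -m inch '[[[0,0,0],[0,0,-0.12],0.6],[[0,0,0],[0,0,-0.12],0.6],[[0,0,0],[0,0,-0.12],0.6],[[0,0,0],[0,0,-0.12],0.6],[[0,0,0],[0,0,-0.12],0.6],[[0,0,0],[0,0,0],0.6]]'
python3 - <<'E'
from h import *
plan([.52,.03,.21],83)
E
```

```text
clock: 4.0
eef_pos: [0.3918, -0.2842, 0.2101]
tool_rot: [0.743, 0.669, 0.002, 0.007]
ft_force: [0.8, -1.0, -3.8]
grip_width: 0.0485
grasp_force: 66.3
t 4.0 pos [ 0.3918 -0.2842  0.2101] turn deg [0.7345 0.4101 0.9395] units [0.002  0.0011 0.0026] rows>= 1.0
 shift mm [327.5248  88.9698   0.1473] units [1.0917 0.2966 0.0005] rows>= 9.0 w 0.0485 j [-0.63  0.21 -0.09  1.26  0.    1.05]
```

```bash
python3 -m inch '[[[0,0,0.0026],[0.11,0.03,0],0.6],[[0,0,0],[0.121,0.033,0],0.6],[[0,0,0],[0.121,0.033,0],0.6],[[0,0,0],[0.121,0.033,0],0.6],[[0,0,0],[0.121,0.033,0],0.6],[[0,0,0],[0.121,0.033,0],0.6],[[0,0,0],[0.121,0.033,0],0.6],[[0,0,0],[0.121,0.033,0],0.6],[[0,0,0],[0.121,0.033,0],0.6],[[0,0,0],[0,0,0],0.6]]'
python3 -m inch '[[[0,0,0],[0,0,0],0.6],[[0,0,0],[0,0,0],0.6]]'
python3 - <<'E'
from h import *
plan([.52,.03,.21],83)
w=cam("wrist"); cv2.imwrite("pics/w3.png",np.vstack([tile(w,0,0,640,320,1),tile(w,0,320,640,160,1)])); np.save("w3.npy",w,allow_pickle=True)
S=np.array([.5316,.1032]);a=np.radians(-7)
print(proj(w,[*S,.068]),proj(w,[.535,.131,.085]))
E
```

```text
clock: 4.83
eef_pos: [0.5166, 0.035, 0.2012]
tool_rot: [0.746, 0.666, 0.002, -0.001]
ft_force: [0.9, -0.0, -5.2]
grip_width: 0.0488
grasp_force: 66.1
clock: 5.0
eef_pos: [0.5138, 0.0287, 0.2011]
tool_rot: [0.749, 0.663, -0.001, -0.0]
ft_force: [-0.6, -0.1, -4.0]
grip_width: 0.0486
grasp_force: 66.1
t 5.0 pos [0.5138 0.0287 0.2011] turn deg [-0.1183  0.0502  0.0565] units [-0.0003  0.0001  0.0002] rows>= 1.0
 shift mm [ 2.0108  5.9766 -8.908 ] units [ 0.0067  0.0199 -0.0297] rows>= 1.0 w 0.0486 j [ 0.06  0.29 -0.01  1.27 -0.    1.75]
[324.4085 126.5023] [325.6498  81.3693]
```

View pics/w3.png

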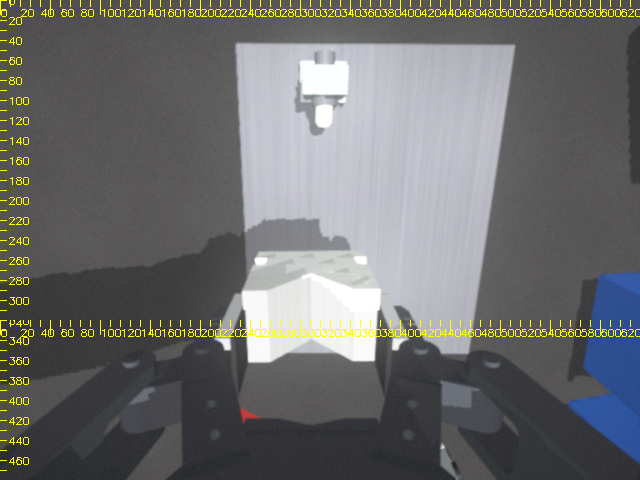

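The carried block sits straight in the fingers, with top corners near (243,290), (380,288), (375,360) and (247,361). The pin tip is at (323,127), within 2 px of my predicted stop position.

Run:
```python
from h import *
w=np.load("w3.npy",allow_pickle=True).item(); o,p,M=st()
m=block(w,[(243,290),(380,288),(375,360),(247,361)],p[2]+.0205)
off=M.T@np.array([m[0]-p[0],m[1]-p[1],0]); print("block in tool",off)
c=[onz(w,q,.025) for q in [(237,43),(514.5,44.5)]]; d=c[1]-c[0]; print(c,np.linalg.norm(d),np.degrees(np.arctan2(d[1],d[0])))
print("pin tip",onz(w,(323.3,127.5),.068),onz(w,(324,108),.073), "stop top",[onz(w,q,.085)[:2] for q in [(302,62),(346,62)]])
S=onz(w,(323.3,127.5),.068)[:2]; a=np.radians(-7); ey=np.array([-np.sin(a),np.cos(a)])
t=S-.147*ey; print("S",S,"far",t,"near",S-.029*ey)
plan([*t,.06],83)
```

```text
centre [0.5135 0.0324] len 0.04979927614917983 0.030237137663957664 yaws -6.28934913318383 82.600726934299
block in tool [ 0.0042 -0.0009 -0.    ]
[array([0.4722, 0.1736, 0.025 ]), array([0.6873, 0.1458, 0.025 ])] 0.21688435257367733 -7.378372627550945
pin tip [0.5307 0.1026 0.068 ] [0.5325 0.1154 0.073 ] stop top [array([0.5212, 0.1443]), array([0.5493, 0.1408])]
S [0.5307 0.1026] far [ 0.5128 -0.0433] near [0.5272 0.0738]
t 5.05 pos [0.5138 0.0281 0.2013] turn deg [-0.1023  0.0392 -0.0279] units [-0.0003  0.0001 -0.0001] rows>= 1.0
 shift mm [-70.9728   7.7072 141.2777] units [-0.2366  0.0257  0.4709] rows>= 4.0 w 0.0485 j [ 0.05  0.29 -0.01  1.27 -0.    1.75]
```

```bash
python3 -m inch '[[[0,0,0],[-0.083,0.01,0],0.6],[[0,0,0],[-0.083,0.01,0.03],0.6],[[0,0,0],[-0.084,0.009,0.1],0.6],[[0,0,0],[0,0,0.12],0.6],[[0,0,0],[0,0,0.12],0.6],[[0,0,0],[0,0,0.06],0.6],[[0,0,0],[0,0,0.03],0.6],[[0,0,0],[0,0,0.02],0.6],[[0,0,0],[0,0,0],0.6],[[0,0,0],[0,0,0],0.6]]'
python3 - <<'E'
from h import *
plan([.5132,-.0475,.0505],83)
E
```

```text
clock: 5.88
eef_pos: [0.5153, -0.0474, 0.0592]
tool_rot: [0.749, 0.662, 0.001, 0.001]
ft_force: [0.3, 0.1, -3.9]
grip_width: 0.0483
grasp_force: 66.0
t 5.88 pos [ 0.5153 -0.0474  0.0592] turn deg [ 0.1354 -0.0021 -0.046 ] units [ 0.0004 -0.     -0.0001] rows>= 1.0
 shift mm [-0.3735 -2.089   8.6575] units [-0.0012 -0.007   0.0289] rows>= 1.0 w 0.0483 j [-0.09  0.41 -0.23  0.93 -0.    1.6 ]
```

```bash
python3 -m inch '[[[0,0,0],[-0.001,-0.006,0.014],0.6],[[0,0,0],[0,0,0.01],0.6],[[0,0,0],[0,0,0.004],0.6],[[0,0,0],[0,0,0.004],0.6],[[0,0,0],[0,0,0.003],0.6],[[0,0,0],[0,0,0],0.6],[[0,0,0],[0,0,0],0.6]]'
```

```text
clock: 6.47
eef_pos: [0.5127, -0.0469, 0.0495]
tool_rot: [0.749, 0.663, 0.0, 0.001]
ft_force: [-4.8, 1.1, 9.3]
grip_width: 0.0483
grasp_force: 67.5
```

Contact is made at the expected height. Release, rise and look.

```bash
python3 -m inch '[[[0,0,0],[0,0,-0.003],-1],[[0,0,0],[0,0,0],-1],[[0,0,0],[0,0,0],-1],[[0,0,0],[0,0,0],-1],[[0,0,0],[0,0,-0.12],-1],[[0,0,0],[0,0,-0.12],-1],[[0,0,0],[0,0,-0.12],-1],[[0,0,0],[0,0,-0.12],-1],[[0,0,0],[0,0,0],-1],[[0,0,0],[0,0,0],-1]]'
python3 - <<'E'
from h import *
plan([.409,.275,.2],98)
w=cam("wrist"); cv2.imwrite("pics/w4.png",tile(w,210,140,200,150,4)); np.save("w4.npy",w,allow_pickle=True)
print(proj(w,[.5128,-.0433,.07]))
E
```

```text
clock: 7.3
eef_pos: [0.5145, -0.0472, 0.195]
tool_rot: [0.749, 0.663, 0.002, 0.002]
ft_force: [-0.4, 0.8, -1.5]
grip_width: 0.085
grasp_force: 0.0
t 7.3 pos [ 0.5145 -0.0472  0.195 ] turn deg [  0.3728   0.0379 -15.0097] units [ 0.001   0.0001 -0.0417] rows>= 3.0
 shift mm [333.7163 -59.6706  -5.0099] units [ 1.1124 -0.1989 -0.0167] rows>= 9.0 w 0.085 j [-0.09  0.29 -0.03  1.25 -0.    1.6 ]
[308.2193 227.0073]
```

View pics/w4.png

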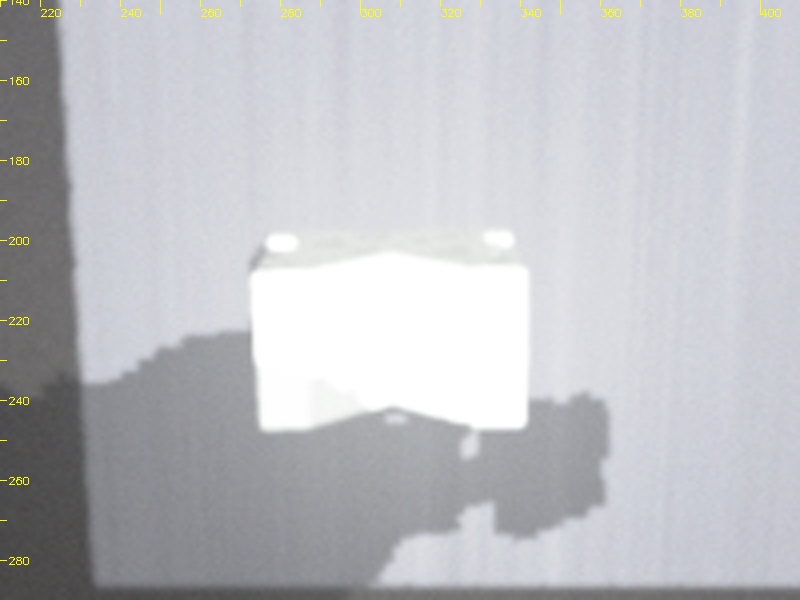

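The block stands square, with its centre at (307,227) against a target of (308,227). Next is vblock_a.

```bash
python3 -m inch '[[[0,0,-0.0195],[0,0,-0.01],-1],[[0,0,-0.0195],[0,0,-0.01],-1],[[0,0,-0.0195],[0,0,-0.01],-1]]'
python3 - <<'E'
from h import *
plan([.409,.265,.2],104)
E
```

```text
clock: 7.6
eef_pos: [0.5111, -0.0468, 0.199]
tool_rot: [0.613, 0.79, -0.001, -0.002]
ft_force: [-0.6, -0.9, -0.4]
grip_width: 0.0854
grasp_force: 0.0
t 7.6 pos [ 0.5111 -0.0468  0.199 ] turn deg [-0.2431 -0.0886  0.4003] units [-0.0007 -0.0002  0.0011] rows>= 1.0
 shift mm [327.241  -23.5946  -0.9585] units [ 1.0908 -0.0786 -0.0032] rows>= 8.0 w 0.0854 j [-0.09  0.29 -0.02  1.27  0.    1.23]
```

```bash
python3 -m inch '[[[0,0,0],[0.121,-0.009,0],-1],[[0,0,0],[0.121,-0.009,0],-1],[[0,0,0],[0.121,-0.009,0],-1],[[0,0,0],[0.121,-0.009,0],-1],[[0,0,0],[0.121,-0.009,0],-1],[[0,0,0],[0.121,-0.009,0],-1],[[0,0,0],[0.121,-0.009,0],-1],[[0,0,0],[0.121,-0.009,0],-1],[[0,0,0],[0.121,-0.008,0],-1],[[0,0,0],[0,0,0],-1]]'
python3 -m inch '[[[0,0,0],[0,0,0],-1],[[0,0,0],[0,0,0],-1]]'
python3 - <<'E'
from h import *
w=cam("wrist"); np.save("w5.npy",w,allow_pickle=True)
plan([.409,.275,.022],104)
cv2.imwrite("pics/w5.png",tile(w,160,90,260,195,3)); print(proj(w,[.409,.275,.045]))
E
```

```text
clock: 8.43
eef_pos: [0.4069, 0.2688, 0.1991]
tool_rot: [0.612, 0.791, -0.001, -0.002]
ft_force: [0.7, -0.1, -0.2]
grip_width: 0.0855
grasp_force: 0.0
clock: 8.6
eef_pos: [0.4089, 0.2635, 0.1996]
tool_rot: [0.615, 0.789, -0.002, -0.0]
ft_force: [-0.4, 0.2, 0.7]
grip_width: 0.0858
grasp_force: 0.0
t 8.65 pos [0.4094 0.263  0.2   ] turn deg [-0.1526  0.077   0.0104] units [-0.0004  0.0002  0.    ] rows>= 1.0
 shift mm [ 11.725    2.5583 177.9729] units [0.0391 0.0085 0.5932] rows>= 5.0 w 0.0854 j [ 0.57  0.23 -0.09  1.25 -0.    1.9 ]
[316.1412 209.0729]
```

View pics/w5.png

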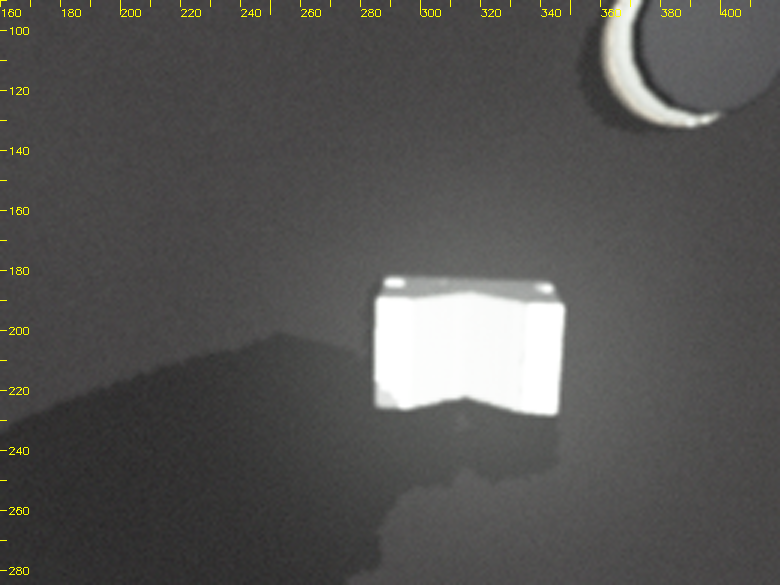

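The block's top corners are (285.5,189), (348,192), (345.5,227.5) and (285,225.5). The jar at (395,100) is clear.

Run:
```python
from h import *
w=np.load("w5.npy",allow_pickle=True).item()
m=block(w,[(285.5,189),(348,192),(345.5,227.5),(285,225.5)])
plan([m[0],m[1],.024],102)
```

```text
centre [0.4088 0.2752] len 0.05089686757959889 0.030334244052932627 yaws 11.642699629058615 101.83277913830531
t 8.65 pos [0.4094 0.263  0.2   ] turn deg [-0.1513  0.0797  2.0104] units [-0.0004  0.0002  0.0056] rows>= 1.0
 shift mm [ 12.0627   2.031  175.9729] units [0.0402 0.0068 0.5866] rows>= 5.0 w 0.0854 j [ 0.57  0.23 -0.09  1.25 -0.    1.9 ]
```

```bash
python3 -m inch '[[[0,0,0.0056],[0.0402,0.0068,0.04],-1],[[0,0,0],[0,0,0.12],-1],[[0,0,0],[0,0,0.12],-1],[[0,0,0],[0,0,0.12],-1],[[0,0,0],[0,0,0.11],-1],[[0,0,0],[0,0,0.077],-1],[[0,0,0],[0,0,0],-1],[[0,0,0],[0,0,0],0.6],[[0,0,0],[0,0,0],0.6],[[0,0,0],[0,0,0],0.6]]'
python3 -m inch '[[[0,0,0],[0,0,0],0.6],[[0,0,0],[0,0,0],0.6],[[0,0,0],[0,0,0],0.6],[[0,0,0],[0,0,0],0.6]]'
python3 -m inch '[[[0,0,0],[0,0,-0.12],0.6],[[0,0,0],[0,0,-0.12],0.6],[[0,0,0],[0,0,-0.12],0.6],[[0,0,0],[0,0,-0.12],0.6],[[0,0,0.0175],[0,0,-0.12],0.6],[[0,0,0.0175],[0,0,0],0.6],[[0,0,0.0175],[0,0,0],0.6],[[0,0,0],[0,0,0],0.6]]'
python3 - <<'E'
from h import *
plan([.5272,.0738,.2],83)
E
```

```text
clock: 9.48
eef_pos: [0.4105, 0.2768, 0.0272]
tool_rot: [0.629, 0.777, 0.002, 0.0]
ft_force: [-8.8, -1.6, 3.6]
grip_width: 0.0516
grasp_force: 2.7
clock: 9.82
eef_pos: [0.4105, 0.2771, 0.0276]
tool_rot: [0.629, 0.777, 0.002, 0.001]
ft_force: [-0.7, -1.5, 6.1]
grip_width: 0.0487
grasp_force: 64.4
clock: 10.48
eef_pos: [0.4089, 0.2764, 0.2064]
tool_rot: [0.749, 0.663, 0.001, 0.0]
ft_force: [-0.7, -0.4, -4.8]
grip_width: 0.0486
grasp_force: 65.7
t 10.48 pos [0.4089 0.2764 0.2064] turn deg [ 0.0858 -0.0715  0.0423] units [ 0.0002 -0.0002  0.0001] rows>= 1.0
 shift mm [-186.6569  142.0758    6.3716] units [-0.6222  0.4736  0.0212] rows>= 6.0 w 0.0486 j [ 0.59  0.24 -0.06  1.27 -0.    2.29]
```

```bash
python3 -m inch '[[[0,0,0],[-0.088,0.068,0.01],0.6],[[0,0,0],[-0.088,0.068,0.01],0.6],[[0,0,0],[-0.088,0.068,0],0.6],[[0,0,0],[-0.088,0.068,0],0.6],[[0,0,0],[-0.088,0.068,0],0.6],[[0,0,0],[-0.088,0.068,0],0.6],[[0,0,0],[-0.088,0.066,0],0.6],[[0,0,0],[0,0,0.12],0.6],[[0,0,0],[0,0,0.12],0.6],[[0,0,0],[0,0,0.08],0.6]]'
python3 -m inch '[[[0,0,0],[0,0,0.06],0.6],[[0,0,0],[0,0,0],0.6],[[0,0,0],[0,0,0],0.6]]'
python3 - <<'E'
from h import *
plan([.5275+.0002,.0740+.0015,.0525],83)
E
```

```text
clock: 11.32
eef_pos: [0.5261, 0.0745, 0.0999]
tool_rot: [0.748, 0.664, -0.002, -0.001]
ft_force: [-0.8, 0.1, -4.1]
grip_width: 0.0486
grasp_force: 65.6
clock: 11.57
eef_pos: [0.5264, 0.0756, 0.0839]
tool_rot: [0.748, 0.664, -0.002, -0.001]
ft_force: [-0.3, -1.1, -3.6]
grip_width: 0.0487
grasp_force: 65.6
t 11.57 pos [0.5264 0.0756 0.0839] turn deg [-0.2318  0.0639  0.2373] units [-0.0006  0.0002  0.0007] rows>= 1.0
 shift mm [ 0.0673  1.2691 31.4299] units [0.0002 0.0042 0.1048] rows>= 1.0 w 0.0487 j [ 0.14  0.42 -0.15  1.01 -0.    1.83]
```

```bash
python3 -m inch '[[[0,0,0],[0,0.004,0.05],0.6],[[0,0,0],[0,0,0.03],0.6],[[0,0,0],[0,0,0.015],0.6],[[0,0,0],[0,0,0.008],0.6],[[0,0,0],[0,0,0.004],0.6],[[0,0,0],[0,0,0.003],0.6],[[0,0,0],[0,0,0],0.6],[[0,0,0],[0,0,0],0.6]]'
```

```text
clock: 12.23
eef_pos: [0.5295, 0.0758, 0.0527]
tool_rot: [0.748, 0.664, 0.0, 0.0]
ft_force: [-0.1, -0.8, -4.5]
grip_width: 0.0484
grasp_force: 65.7
```

```bash
python3 -m inch '[[[0,0,0],[0,-0.005,0.003],0.6],[[0,0,0],[0,0,0.003],0.6],[[0,0,0],[0,0,0],0.6],[[0,0,0],[0,0,0],0.6]]'
```

```text
clock: 12.57
eef_pos: [0.5294, 0.0758, 0.0526]
tool_rot: [0.748, 0.663, 0.002, 0.001]
ft_force: [-0.1, -2.0, 5.4]
grip_width: 0.0486
grasp_force: 66.8
```

```bash
python3 -m inch '[[[0,0,0],[0,0,-0.003],-1],[[0,0,0],[0,0,0],-1],[[0,0,0],[0,0,0],-1],[[0,0,0],[0,0,0],-1],[[0,0,0],[0,0,-0.12],-1],[[0,0,0],[0,0,-0.12],-1],[[0,0,0],[-0.06,0,-0.12],-1],[[0,0,0],[-0.06,0,-0.12],-1],[[0,0,0],[-0.04,0,0],-1],[[0,0,0],[0,0,0],-1]]'
python3 - <<'E'
from h import *
plan([.53,.03,.2],83)
w=cam("wrist"); cv2.imwrite("pics/w6.png",tile(w,210,40,200,200,3)); np.save("w6.npy",w,allow_pickle=True)
for X in [[.5128,-.0433,.07],[.5275,.074,.07],[.531,.1028,.068]]: print(proj(w,X))
E
```

```text
clock: 13.4
eef_pos: [0.5235, 0.0266, 0.198]
tool_rot: [0.749, 0.663, 0.002, 0.002]
ft_force: [-0.5, -0.1, -0.6]
grip_width: 0.0854
grasp_force: 0.0
t 13.4 pos [0.5235 0.0266 0.198 ] turn deg [ 0.3366 -0.0209 -0.0132] units [ 0.0009 -0.0001 -0.    ] rows>= 1.0
 shift mm [ 4.2058  6.0533 -2.0154] units [ 0.014   0.0202 -0.0067] rows>= 1.0 w 0.0854 j [ 0.05  0.3  -0.    1.26 -0.    1.74]
[308.8473 313.4496]
[308.5673 167.6096]
[308.3366 125.9174]
```

View pics/w6.png

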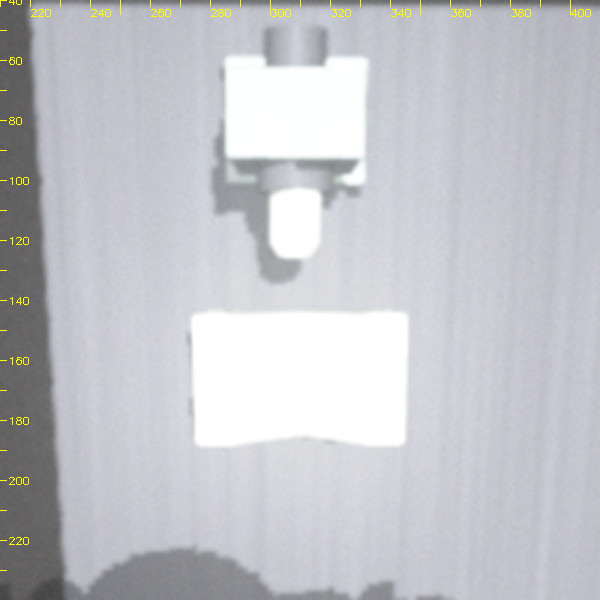

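The block is centred about col 310, with the pin at 308.3, and its rows match the prediction. On to the shaft.

```bash
python3 -m inch '[[[0,0,-0.018],[0,0,-0.02],-1],[[0,0,-0.018],[0,0,-0.02],-1],[[0,0,-0.018],[0,0,0],-1]]'
python3 - <<'E'
from h import *
plan([.605,.32,.2],102)
E
```

```text
clock: 13.7
eef_pos: [0.5213, 0.029, 0.2061]
tool_rot: [0.623, 0.782, -0.001, -0.001]
ft_force: [-0.5, 0.1, -0.1]
grip_width: 0.0853
grasp_force: 0.0
t 13.7 pos [0.5213 0.029  0.2061] turn deg [-0.1305 -0.0543  0.927 ] units [-0.0004 -0.0002  0.0026] rows>= 1.0
 shift mm [267.2631 142.3371   6.0905] units [0.8909 0.4745 0.0203] rows>= 8.0 w 0.0853 j [0.06 0.3  0.02 1.29 0.   1.4 ]
```

```bash
python3 -m inch '[[[0,0,0.0026],[0.11,0.06,0],-1],[[0,0,0],[0.11,0.06,0],-1],[[0,0,0],[0.11,0.06,0],-1],[[0,0,0],[0.11,0.06,0],-1],[[0,0,0],[0.11,0.06,0.02],-1],[[0,0,0],[0.11,0.06,0],-1],[[0,0,0],[0.11,0.06,0],-1],[[0,0,0],[0.12,0.055,0],-1],[[0,0,0],[0,0,0],-1],[[0,0,0],[0,0,0],-1]]'
python3 -m inch '[[[0,0,0],[0,0,0],-1]]'
python3 - <<'E'
from h import *
w=cam("wrist"); np.save("w7.npy",w,allow_pickle=True)
plan([.605,.335,.026],102)
cv2.imwrite("pics/w7.png",tile(w,200,60,240,300,2)); print(proj(w,[.605,.335,.045]))
E
```

```text
clock: 14.53
eef_pos: [0.6052, 0.3216, 0.1965]
tool_rot: [0.63, 0.777, -0.003, -0.001]
ft_force: [-0.8, 0.7, 0.3]
grip_width: 0.0852
grasp_force: 0.0
clock: 14.62
eef_pos: [0.6056, 0.319, 0.1984]
tool_rot: [0.631, 0.776, -0.002, -0.001]
ft_force: [0.7, -0.7, 0.5]
grip_width: 0.0855
grasp_force: 0.0
t 14.67 pos [0.606  0.3181 0.1995] turn deg [-0.192   0.0629 -0.3612] units [-0.0005  0.0002 -0.001 ] rows>= 1.0
 shift mm [ 16.7342   2.4974 173.4945] units [0.0558 0.0083 0.5783] rows>= 5.0 w 0.0853 j [ 0.48  0.64  0.54  1.47 -0.    1.85]
[316.1204 203.8055]
```

View pics/w7.png

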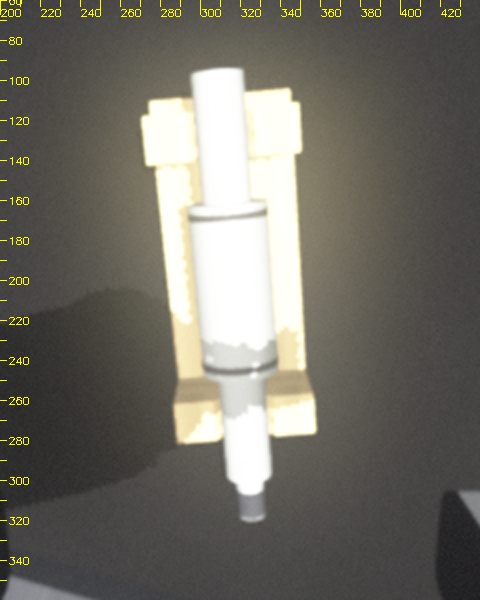

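The shaft lies in its carrier. The plain end is at (309,95), the thick part runs from (314,163) to (319.5,246), and the stub tip is at (326,320).

Run:
```python
from h import *
w=np.load("w7.npy",allow_pickle=True).item()
for z in (.045,.061):
    A=onz(w,(314,163),z);B=onz(w,(319.5,246),z);d=A-B;print(z,A,B,(A+B)/2,np.linalg.norm(d),np.degrees(np.arctan2(d[1],d[0])))
A=onz(w,(309.5,95),.05);B=onz(w,(326,319),.045);d=A-B;L=np.linalg.norm(d);print(A,B,L,np.degrees(np.arctan2(d[1],d[0])),B+d*103/186)
plan([.6055,.335,.0255],101.5)
```

```text
0.045 [0.5966 0.3668 0.045 ] [0.6153 0.3    0.045 ] [0.6059 0.3334 0.045 ] 0.06937960161411459 105.58809182074206
0.061 [0.5963 0.3682 0.061 ] [0.6139 0.305  0.061 ] [0.6051 0.3366 0.061 ] 0.06563845066464104 105.58809182074204
[0.5832 0.415  0.05  ] [0.6354 0.2333 0.045 ] 0.18911558099023326 106.03780475140043 [0.6065 0.334  0.0478]
t 14.67 pos [0.606  0.3181 0.1995] turn deg [-0.1917  0.0638  0.1388] units [-0.0005  0.0002  0.0004] rows>= 1.0
 shift mm [ 16.6557   2.8413 173.9945] units [0.0555 0.0095 0.58  ] rows>= 5.0 w 0.0853 j [ 0.48  0.64  0.54  1.47 -0.    1.85]
```

Run:
```python
from h import *
plan([.606,.334,.0255],105.8)
```

```text
t 14.67 pos [0.606  0.3181 0.1995] turn deg [-0.194   0.0565 -4.1612] units [-0.0005  0.0002 -0.0116] rows>= 1.0
 shift mm [ 15.2974   4.2909 173.9945] units [0.051  0.0143 0.58  ] rows>= 5.0 w 0.0853 j [ 0.48  0.64  0.54  1.47 -0.    1.85]
```

```bash
python3 -m inch '[[[0,0,-0.0116],[0,0,0],-1],[[0,0,0],[0.051,0.0143,0.05],-1],[[0,0,0],[0,0,0.12],-1],[[0,0,0],[0,0,0.12],-1],[[0,0,0],[0,0,0.11],-1],[[0,0,0],[0,0,0.1],-1],[[0,0,0],[0,0,0.05],-1],[[0,0,0],[0,0,0.03],-1],[[0,0,0],[0,0,0],-1],[[0,0,0],[0,0,0],-1]]'
python3 - <<'E'
from h import *
plan([.606,.334,.0255],105.8)
E
```

```text
clock: 15.5
eef_pos: [0.6071, 0.3342, 0.0276]
tool_rot: [0.604, 0.797, 0.0, -0.0]
ft_force: [0.1, 0.3, 1.2]
grip_width: 0.0854
grasp_force: 0.0
t 15.5 pos [0.6071 0.3342 0.0276] turn deg [ 0.0077 -0.0112 -0.0477] units [ 0.     -0.     -0.0001] rows>= 1.0
 shift mm [ 0.0729 -1.1638  2.1476] units [ 0.0002 -0.0039  0.0072] rows>= 1.0 w 0.0854 j [0.5  0.76 0.3  1.11 0.   1.8 ]
```

```bash
python3 -m inch '[[[0,0,0],[0,-0.004,0.005],0.6],[[0,0,0],[0,0,0],0.6],[[0,0,0],[0,0,0],0.6],[[0,0,0],[0,0,0],0.6],[[0,0,0],[0,0,0],0.8],[[0,0,0],[0,0,0],0.8],[[0,0,0],[0,0,0],0.8],[[0,0,0],[0,0,0],0.8],[[0,0,0],[0,0,0],0.8]]'
```

```text
clock: 16.25
eef_pos: [0.6066, 0.3346, 0.0272]
tool_rot: [0.603, 0.798, 0.001, 0.0]
ft_force: [-0.7, -0.7, 5.2]
grip_width: 0.0302
grasp_force: 59.3
```

```bash
python3 -m inch '[[[0,0,0],[0,0,-0.06],0.8],[[0,0,0],[0,0,-0.12],0.8],[[0,0,0],[0,0,-0.12],0.8],[[0,0,0],[0,0,-0.12],0.8],[[0,0,0.0158],[0,0,-0.1],0.8],[[0,0,0.0158],[0,0,0],0.8],[[0,0,0.0158],[0,0,0],0.8],[[0,0,0.0158],[0,0,0],0.8],[[0,0,0],[0,0,0],0.8]]'
python3 - <<'E'
from h import *
plan([.5205,.0148,.17],83)
w=cam("wrist"); np.save("w8.npy",w,allow_pickle=True)
m=white(w,(200,200,240,200),190,60); print(m.min(0),m.max(0),cv2.minAreaRect(m.astype(np.float32)))
E
```

```text
clock: 17.0
eef_pos: [0.6047, 0.3336, 0.1793]
tool_rot: [0.749, 0.662, -0.002, -0.001]
ft_force: [0.4, 0.5, -5.9]
grip_width: 0.0305
grasp_force: 60.6
t 17.0 pos [0.6047 0.3336 0.1793] turn deg [-0.2272  0.1568 -0.0367] units [-0.0006  0.0004 -0.0001] rows>= 1.0
 shift mm [-326.6773  -44.7032    9.2844] units [-1.0889 -0.149   0.0309] rows>= 8.0 w 0.0305 j [0.5  0.66 0.53 1.44 0.   2.2 ]
[284 200] [335 252] ((309.5, 226.0), (52.0, 51.0), 90.0)
```

Run:
```python
from h import *
w=np.load("w8.npy",allow_pickle=True).item(); o,p,M=st()
for t in (83,35,-35,-83):
    print(t,[proj(w,p+M@np.array([t/1000,0,-.0178-r])).round(1) for r in (0,.010 if abs(t)>40 else .016)])
g=w["img"].mean(2); c=309
for r in range(0,420,4): print(int(g[r,c-3:c+4].mean()),end=' ')
print(); 
for r in (60,100,160,230,300): 
    row=np.where(g[r]>150)[0]; print(r,row.min() if len(row) else None,row.max() if len(row) else None)
```

```text
83 [array([312.5, 100.6]), array([312.6,  98. ])]
35 [array([313.1, 243.5]), array([313.4, 258.6])]
-35 [array([313.9, 404.8]), array([314.2, 435.7])]
-83 [array([314.2, 492.5]), array([314.4, 514.7])]
46 46 47 44 47 46 46 47 47 49 47 50 50 52 54 56 57 57 61 62 65 66 69 70 117 252 252 252 252 252 252 252 252 252 252 251 251 251 251 251 251 251 250 250 250 250 249 249 249 249 248 248 248 248 248 248 247 247 247 246 246 246 246 232 133 243 246 183 126 171 246 245 245 244 194 171 172 170 170 169 169 168 170 168 168 168 167 167 167 167 167 166 166 165 165 165 165 165 165 166 164 164 163 164 163 
60 605 624
100 279 612
160 240 594
230 283 589
300 276 352
```

```bash
python3 -m inch '[[[0,0,0],[-0.121,-0.0165,0],0.8],[[0,0,0],[-0.121,-0.0165,0],0.8],[[0,0,0],[-0.121,-0.0165,0],0.8],[[0,0,0],[-0.121,-0.0165,0],0.8],[[0,0,0],[-0.121,-0.0165,0],0.8],[[0,0,0],[-0.121,-0.0165,0],0.8],[[0,0,0],[-0.121,-0.0165,0],0.8],[[0,0,0],[-0.121,-0.0165,0],0.8],[[0,0,0],[-0.121,-0.017,0],0.8],[[0,0,0],[0,0,0],0.8]]'
python3 -m inch '[[[0,0,0],[0,0,0.1],0.8],[[0,0,0],[0,0,0.1],0.8],[[0,0,0],[0,0,0.1],0.8],[[0,0,0],[0,0,0],0.8],[[0,0,0],[0,0,0],0.8]]'
python3 - <<'E'
from h import *
plan([.5205,.0148,.0502],83)
E
```

```text
clock: 17.88
eef_pos: [0.5189, 0.009, 0.1809]
tool_rot: [0.75, 0.661, -0.003, 0.0]
ft_force: [-0.3, 1.3, -6.1]
grip_width: 0.0302
grasp_force: 60.8
clock: 18.3
eef_pos: [0.5195, 0.0154, 0.0898]
tool_rot: [0.748, 0.664, -0.003, -0.002]
ft_force: [-0.0, 0.4, -4.3]
grip_width: 0.03
grasp_force: 61.3
t 18.3 pos [0.5195 0.0154 0.0898] turn deg [-0.3813  0.0549  0.144 ] units [-0.0011  0.0002  0.0004] rows>= 1.0
 shift mm [-0.4409  1.0512 39.6331] units [-0.0015  0.0035  0.1321] rows>= 1.0 w 0.03 j [ 0.03  0.39 -0.17  1.01  0.    1.72]
```

```bash
python3 -m inch '[[[0,0,0],[-0.001,0.0035,0.05],0.8],[[0,0,0],[0,0,0.04],0.8],[[0,0,0],[0,0,0.02],0.8],[[0,0,0],[0,0,0.01],0.8],[[0,0,0],[0,0,0.006],0.8],[[0,0,0],[0,0,0.003],0.8],[[0,0,0],[0,0,0],0.8],[[0,0,0],[0,0,0],0.8]]'
python3 - <<'E'
from h import *
plan([.5205,.0148,.0502],83)
E
```

```text
clock: 18.97
eef_pos: [0.5237, 0.015, 0.0541]
tool_rot: [0.749, 0.663, 0.001, 0.0]
ft_force: [-0.1, 0.1, -4.5]
grip_width: 0.0302
grasp_force: 61.6
t 18.97 pos [0.5237 0.015  0.0541] turn deg [ 0.09   -0.0189  0.0739] units [ 0.0003 -0.0001  0.0002] rows>= 1.0
 shift mm [-0.5793 -3.1326  3.8994] units [-0.0019 -0.0104  0.013 ] rows>= 1.0 w 0.0302 j [ 0.03  0.43 -0.22  0.92  0.    1.72]
```

```bash
python3 -m inch '[[[0,0,0],[0,-0.009,0.005],0.8],[[0,0,0],[0,0,0.004],0.8],[[0,0,0],[0,0,0.003],0.8],[[0,0,0],[0,0,0],0.8],[[0,0,0],[0,0,0],0.8]]'
python3 - <<'E'
from h import *
plan([.5205,.0148,.0502],83); print(st()[0]["ft_force"])
E
```

```text
clock: 19.38
eef_pos: [0.5211, 0.0153, 0.0512]
tool_rot: [0.749, 0.663, 0.001, 0.001]
ft_force: [-2.2, 1.1, 5.1]
grip_width: 0.0302
grasp_force: 62.8
t 19.38 pos [0.5211 0.0153 0.0512] turn deg [ 0.1261 -0.0428  0.0033] units [ 0.0004 -0.0001  0.    ] rows>= 1.0
 shift mm [-0.5357 -0.5176  0.9541] units [-0.0018 -0.0017  0.0032] rows>= 1.0 w 0.0302 j [ 0.03  0.43 -0.23  0.91  0.    1.72]
[-2.1636  1.127   5.1313]
```

```bash
python3 -m inch '[[[0,0,0],[0,0,0],-1],[[0,0,0],[0,0,0],-1],[[0,0,0],[0,0,0],-1],[[0,0,0],[0,0,0],-1],[[0,0,0],[0,0,-0.08],-1],[[0,0,0],[0,0,-0.12],-1],[[0,0,0],[0,0,-0.12],-1],[[0,0,0],[0,0,-0.12],-1],[[0,0,0],[0,0,-0.05],-1],[[0,0,0],[0,0,0],-1]]'
python3 - <<'E'
from h import *
plan([.52,.0155,.2],83)
w=cam("wrist"); np.save("w9.npy",w,allow_pickle=True)
o=np.array([.5203,.0155,.068]);a=np.radians(-7);ey=np.array([-np.sin(a),np.cos(a),0])
for t in (88,83,35,-35,-83,-103): 
    r={88:0,83:.01,35:.016,-35:.016,-83:.01,-103:.006}[t]; print(t,proj(w,o+ey*t/1000+[0,0,r]))
g=w["img"].mean(2)
for r in range(100,340,10):
    row=np.where(g[r,230:390]>200)[0]+230; print(r,row.min() if len(row) else 0,row.max() if len(row) else 0,end=' | ')
print(); print([(r,int(g[r,305:312].mean())) for r in range(100,340,3)])
E
```

```text
clock: 20.22
eef_pos: [0.5235, 0.0153, 0.2015]
tool_rot: [0.749, 0.663, 0.004, 0.003]
ft_force: [0.2, -0.7, -0.6]
grip_width: 0.0856
grasp_force: 0.0
t 20.22 pos [0.5235 0.0153 0.2015] turn deg [ 0.5618 -0.083   0.0667] units [ 0.0016 -0.0002  0.0002] rows>= 1.0
 shift mm [-0.2069 -3.5082  1.5491] units [-0.0007 -0.0117  0.0052] rows>= 1.0 w 0.0856 j [ 0.03  0.29 -0.    1.27 -0.    1.72]
88 [305.7599 109.6525]
83 [305.7431 116.5794]
35 [306.0647 187.4455]
-35 [306.5202 278.6136]
-83 [306.8042 329.9927]
-103 [306.9132 348.4581]
100 234 377 | 110 232 376 | 120 235 377 | 130 233 375 | 140 234 375 | 150 233 383 | 160 236 379 | 170 236 380 | 180 236 380 | 190 238 389 | 200 240 389 | 210 241 389 | 220 252 388 | 230 286 388 | 240 286 388 | 250 286 387 | 260 286 385 | 270 278 361 | 280 291 359 | 290 275 363 | 300 275 356 | 310 275 346 | 320 294 345 | 330 298 344 | 
[(100, 255), (103, 255), (106, 254), (109, 231), (112, 203), (115, 231), (118, 255), (121, 255), (124, 255), (127, 255), (130, 255), (133, 255), (136, 255), (139, 255), (142, 255), (145, 255), (148, 255), (151, 255), (154, 255), (157, 255), (160, 255), (163, 255), (166, 255), (169, 255), (172, 255), (175, 255), (178, 255), (181, 255), (184, 255), (187, 255), (190, 255), (193, 232), (196, 255), (199, 255), (202, 255), (205, 255), (208, 255), (211, 255), (214, 255), (217, 255), (220, 255), (223, 255), (226, 255), (229, 255), (232, 255), (235, 255), (238, 255), (241, 255), (244, 255), (247, 255), (250, 252), (253, 250), (256, 250), (259, 250), (262, 249), (265, 249), (268, 249), (271, 235), (274, 174), (277, 249), (280, 248), (283, 247), (286, 248), (289, 247), (292, 248), (295, 248), (298, 250), (301, 253), (304, 254), (307, 255), (310, 255), (313, 255), (316, 255), (319, 255), (322, 255), (325, 255), (328, 255), (331, 254), (334, 246), (337, 182)]
```

The shaft is seated: the gap to the pin is about 5 mm (rows 109–115), and the thick-end rings at 193 and 274 centre on the predicted point. Gauge next.

Run:
```python
from h import *
c=cam("scene"); s=cam("side")
# post top centres by bright/grey mask not needed: refined pixels from crops
q=[onz(c,p,.045)[:2] for p in [(135,342),(171,325.7),(183.3,341.7)]]; print(q,[np.degrees(np.arctan2(*(q[i+1]-q[i])[::-1])) for i in (0,1)],[np.linalg.norm(q[i+1]-q[i]) for i in (0,1)])
print("tape",onz(c,(113,298),.024),"post mid scene",onz(c,(138.5,300),.13),"side z.13",onz(s,(255.5,128),.13), "side top",onz(s,(252,105),.19))
plan([.625,-.315,.24],140)
```

```text
[array([ 0.6125, -0.337 ]), array([ 0.5953, -0.2808]), array([ 0.639 , -0.2667])] [np.float64(107.0303920759535), np.float64(17.81068266985952)] [np.float64(0.05878674132790426), np.float64(0.045961477477051024)]
tape [ 0.4576 -0.3727  0.024 ] post mid scene [ 0.6227 -0.3147  0.13  ] side z.13 [ 0.6223 -0.3048  0.13  ] side top [ 0.6259 -0.3081  0.19  ]
t 20.37 pos [0.5198 0.0152 0.1955] turn deg [ -0.0787  -0.0287 -56.9335] units [-0.0002 -0.0001 -0.1581] rows>= 8.0
 shift mm [-292.8413 -185.3194  -44.462 ] units [-0.9761 -0.6177 -0.1482] rows>= 9.0 w 0.0851 j [ 0.03  0.3  -0.01  1.26  0.    1.72]
```

```bash
python3 -m inch '[[[0,0,-0.0197],[0,0,-0.05],-1],[[0,0,-0.0197],[0,0,-0.05],-1],[[0,0,-0.0197],[0,0,-0.05],-1],[[0,0,-0.0197],[0,0,0],-1],[[0,0,-0.0197],[0,0,0],-1],[[0,0,-0.0197],[0,0,0],-1],[[0,0,-0.0197],[0,0,0],-1],[[0,0,-0.0197],[0,0,0],-1],[[0,0,0],[0,0,0],-1]]'
python3 - <<'E'
from h import *
plan([.6255,-.313,.24],140)
E
```

```text
clock: 21.12
eef_pos: [0.5192, 0.0151, 0.2391]
tool_rot: [0.343, 0.939, -0.001, -0.002]
ft_force: [0.9, 0.1, 0.6]
grip_width: 0.0851
grasp_force: 0.0
t 21.12 pos [0.5192 0.0151 0.2391] turn deg [-0.1764 -0.1952 -0.0913] units [-0.0005 -0.0005 -0.0003] rows>= 1.0
 shift mm [-292.3324 -183.0613   -0.9042] units [-0.9744 -0.6102 -0.003 ] rows>= 9.0 w 0.0851 j [ 0.03  0.28  0.08  1.37 -0.    0.73]
```

```bash
python3 -m inch '[[[0,0,0],[-0.108,-0.068,0],-1],[[0,0,0],[-0.108,-0.068,0],-1],[[0,0,0],[-0.108,-0.068,0],-1],[[0,0,0],[-0.108,-0.068,0],-1],[[0,0,0],[-0.108,-0.068,0],-1],[[0,0,0],[-0.108,-0.068,0],-1],[[0,0,0],[-0.108,-0.068,0],-1],[[0,0,0],[-0.108,-0.068,0],-1],[[0,0,0],[-0.11,-0.066,0],-1],[[0,0,0],[0,0,0],-1]]'
python3 -m inch '[[[0,0,0],[0,0,0],-1],[[0,0,0],[0,0,0],-1]]'
python3 - <<'E'
from h import *
plan([.6255,-.313,.146],140)
w=cam("wrist"); np.save("w10.npy",w,allow_pickle=True)
print(proj(w,[.6255,-.313,.19]),proj(w,[.6255,-.313,.14]),proj(w,[.6478,-.3926,.1]))
cv2.imwrite("pics/w10.png",np.hstack([tile(w,0,0,640,480,1)]))
E
```

```text
clock: 21.95
eef_pos: [0.6252, -0.3201, 0.2349]
tool_rot: [0.348, 0.937, -0.001, -0.003]
ft_force: [-1.6, 1.2, -2.0]
grip_width: 0.0854
grasp_force: 0.0
clock: 22.12
eef_pos: [0.6247, -0.3129, 0.2391]
tool_rot: [0.345, 0.939, 0.0, -0.002]
ft_force: [0.1, -0.4, 0.1]
grip_width: 0.0853
grasp_force: 0.0
t 22.12 pos [ 0.6247 -0.3129  0.2391] turn deg [-0.033  -0.2365 -0.3414] units [-0.0001 -0.0007 -0.0009] rows>= 1.0
 shift mm [-0.6281  0.4536 93.0641] units [-0.0021  0.0015  0.3102] rows>= 3.0 w 0.0853 j [-0.46  0.68  0.71  1.6   0.    0.24]
[313.0815 270.2072] [312.6692 243.9414] [258.1992 307.1073]
```

View pics/w10.png

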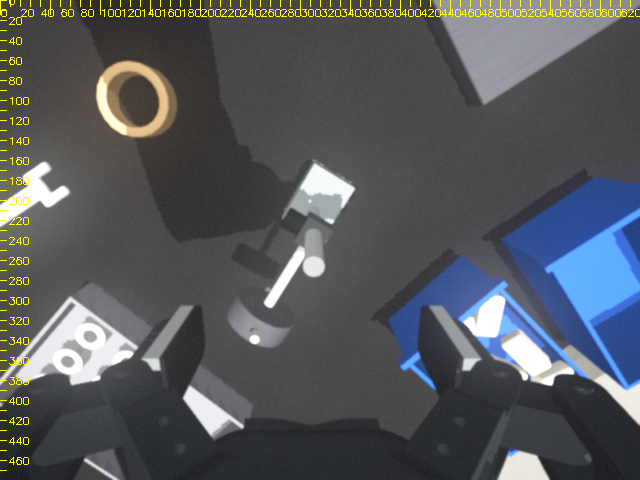

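The post top is at (314,266), within about 2 mm of the prediction, and the dial is at lower left, clear of the fingers. This was the last of the 14 pictures. Descend and grip.

```bash
python3 -m inch '[[[0,0,0],[0.004,0.002,0.06],-1],[[0,0,0],[0,0,0.1],-1],[[0,0,0],[0,0,0.08],-1],[[0,0,0],[0,0,0.05],-1],[[0,0,0],[0,0,0.02],-1],[[0,0,0],[0,0,0],-1],[[0,0,0],[0,0,0],0.2],[[0,0,0],[0,0,0],0.5],[[0,0,0],[0,0,0],0.7],[[0,0,0],[0,0,0],0.8]]'
python3 -m inch '[[[0,0,0],[0,0,0],0.9],[[0,0,0],[0,0,0],1],[[0,0,0],[0,0,0],1],[[0,0,0],[0,0,0],1],[[0,0,0],[0,0,0],1],[[0,0,0],[0,0,0],1],[[0,0,0],[0,0,0],1]]'
```

```text
clock: 23.0
eef_pos: [0.6256, -0.3122, 0.1502]
tool_rot: [0.344, 0.939, -0.0, 0.001]
ft_force: [0.3, -0.8, -1.0]
grip_width: 0.039
grasp_force: 0.0
clock: 23.58
eef_pos: [0.6253, -0.312, 0.1491]
tool_rot: [0.344, 0.939, 0.0, 0.001]
ft_force: [1.1, 0.8, 3.8]
grip_width: 0.0103
grasp_force: 58.4
```

```bash
python3 -m inch '[[[0,0,0],[0,0,-0.015],1],[[0,0,0],[0,0,-0.03],1],[[0,0,0],[0,0,-0.05],1],[[0,0,0],[0,0,-0.06],1],[[0,0,0],[0,0,-0.06],1],[[0,0,0],[0,0,-0.05],1],[[0,0,0],[0,0,0],1],[[0,0,0],[0,0,0],1],[[0,0,0],[0,0,0],1]]'
python3 - <<'E'
from h import *
plan([.60,-.17,.24],140)
c=cam("scene"); w=cam("wrist")
np.save("g1.npy",dict(c=c,w=w),allow_pickle=True)
E
```

```text
clock: 24.33
eef_pos: [0.624, -0.3117, 0.2258]
tool_rot: [0.344, 0.939, 0.0, -0.002]
ft_force: [-0.4, 0.8, -6.4]
grip_width: 0.0104
grasp_force: 58.5
t 24.33 pos [ 0.624  -0.3117  0.2258] turn deg [-0.0576 -0.2074 -0.208 ] units [-0.0002 -0.0006 -0.0006] rows>= 1.0
 shift mm [109.4766  93.0671 -14.1795] units [ 0.3649  0.3102 -0.0473] rows>= 4.0 w 0.0104 j [-0.46  0.67  0.66  1.57 -0.    0.24]
```

```bash
python3 -m inch '[[[0,0,0],[0.02,0.02,-0.01],1],[[0,0,0],[0.05,0.045,-0.01],1],[[0,0,0],[0.075,0.06,-0.01],1],[[0,0,0],[0.075,0.06,-0.01],1],[[0,0,0],[0.075,0.06,0],1],[[0,0,0],[0.05,0.045,0],1],[[0,0,0],[0.02,0.02,0],1],[[0,0,0.007],[0,0,0],1],[[0,0,0.012],[0,0,0],1],[[0,0,0.016],[0,0,0],1]]'
python3 -m inch '[[[0,0,0.016],[0,0,0],1],[[0,0,0.016],[0,0,0],1],[[0,0,0.016],[0,0,0],1],[[0,0,0.016],[0,0,0],1],[[0,0,0.016],[0,0,0],1],[[0,0,0.016],[0,0,0],1],[[0,0,0.016],[0,0,0],1],[[0,0,0.016],[0,0,0],1],[[0,0,0.016],[0,0,0],1],[[0,0,0.016],[0,0,0],1]]'
python3 -m inch '[[[0,0,0.016],[0,0,0],1],[[0,0,0.016],[0,0,0],1],[[0,0,0.016],[0,0,0],1],[[0,0,0.016],[0,0,0],1],[[0,0,0.016],[0,0,0],1],[[0,0,0.016],[0,0,0],1],[[0,0,0.012],[0,0,0],1],[[0,0,0.008],[0,0,0],1],[[0,0,0],[0,0,0],1],[[0,0,0],[0,0,0],1]]'
python3 - <<'E'
from h import *
plan([.60,.0,.24],26)
c=cam("scene"); w=cam("wrist"); s=cam("side")
np.save("g2.npy",dict(c=c,w=w,s=s),allow_pickle=True)
o,p,M=st()
ex=np.array([np.cos(np.radians(-7)),np.sin(np.radians(-7)),0])
z0=p[2]-.1491
for n,k in (("w",w),("c",c)): 
    print(n,"dial top",proj(k,p*[1,1,0]-.08*ex+[0,0,z0+.145]),"tip",proj(k,p*[1,1,0]-.08*ex+[0,0,z0+.068]),"base corners top",[proj(k,p*[1,1,0]+a*ex+b*np.array([-ex[1],ex[0],0])+[0,0,z0+.045]).round(1) for a,b in ((39,22),(39,-22),(-21,-22),(-21,22)) for a,b in [(a/1000,b/1000)]])
E
```

```text
clock: 25.27
eef_pos: [0.601, -0.1696, 0.2398]
tool_rot: [0.446, 0.895, -0.0, -0.0]
ft_force: [1.1, -0.8, -6.4]
grip_width: 0.01
grasp_force: 58.6
clock: 26.1
eef_pos: [0.601, -0.1701, 0.2396]
tool_rot: [0.823, 0.569, -0.0, -0.0]
ft_force: [-0.3, -0.4, -6.6]
grip_width: 0.0105
grasp_force: 58.6
clock: 26.93
eef_pos: [0.601, -0.1702, 0.2397]
tool_rot: [0.97, 0.241, -0.0, -0.0]
ft_force: [-0.0, 0.6, -6.3]
grip_width: 0.0105
grasp_force: 58.6
t 26.93 pos [ 0.601  -0.1702  0.2397] turn deg [-0.0244  0.0323  1.9112] units [-0.0001  0.0001  0.0053] rows>= 1.0
 shift mm [  73.6787 -153.3922   -0.3138] units [ 0.2456 -0.5113 -0.001 ] rows>= 5.0 w 0.0105 j [-0.28  0.5   0.4   1.47 -0.    2.38]
w dial top [219.839  423.3684] tip [246.2254 338.488 ] base corners top [array([318.1, 174.7]), array([370.4, 211.5]), array([320.1, 277.9]), array([269.3, 245. ])]
c dial top [222.1088 187.1886] tip [227.7329 228.6132] base corners top [array([250.4, 279.6]), array([220.8, 284.2]), array([218.3, 261.5]), array([246. , 257.5])]
```

Run:
```python
from h import *
D=np.load("g2.npy",allow_pickle=True).item()
w=D["w"]; g=cv2.cvtColor(w["img"],cv2.COLOR_RGB2GRAY)
sub=g[150:300,240:400]; print(sub[::10,::8])
t,_=cv2.threshold(sub,0,255,cv2.THRESH_OTSU); print(t)
lsd=cv2.createLineSegmentDetector()
L=lsd.detect(sub)[0][:,0]+[240,150,240,150]
for l in L:
    n=np.hypot(l[2]-l[0],l[3]-l[1])
    if n>20: 
        A=onz(w,l[:2],.1356);B=onz(w,l[2:],.1356);d=B-A
        print(l.round(1),"len mm",(np.linalg.norm(d)*1000).round(1),"yaw",np.degrees(np.arctan2(d[1],d[0])).round(1))
```

```text
[[145 143 146 147 146 145 148  63  72  74  72  73  70  73  69  69  72  71
   69  70]
 [145 146 144 143 147 148  65  76  77  76  75  77  75  73  72  74  72  71
   71  71]
 [142 144 146 144 146  88  77  76  79 114  91  75  79  79  74  77  72  75
   71  71]
 [145 146 146 147 123  81  79  79  84 230 233 108  84  79  76  79  76  77
   74  69]
 [145 147 145 142  81  80  78  83 179 235 236 234 233 112  97  79  77  75
   75  69]
 [144 145 145  79  79  80  81 107 237 236 234 235 236 236 232 109  71  75
   75  73]
 [145 147  63  81  81  80 101 234 236 235 233 234 235 234 235 233  87  74
   73  66]
 [145  67  79  78  80  91 232 233 235 233 234 232 233 233 233 148  76  75
   73  74]
 [ 86  77  79  78  77 196 234 224 232 202 232 230 233 232 204  80  76  76
   72  70]
 [ 74  78  75  81 111 231 154 151 138 145 188 231 231 230  68  62  73  72
   71  67]
 [ 75  75  75  72  61  62  59 149  98 110 136 154 153  65  65  63  57  57
   73  71]
 [ 72  71  73  74  87  73  63  63  94  74  76  97  62  62  59  61  57  53
   73  69]
 [ 75  71  70  56  59  67  82  77 117 100 101  73  67  62  61  58  54  65
   71  68]
 [ 71  70  67  58  56  51  49  94 130 134 112  92  94  56  57  54  53  53
   71  71]
 [ 71  69  69  51  53  48 108  72 132 133 131  97  95  52  51  51  50  54
   49  70]]
133.0
[332.  261.1 367.5 208.1] len mm 45.4 yaw -3.8
[315.1 168.8 269.5 245.2] len mm 62.3 yaw 176.7
[368.4 207.3 344.3 193.2] len mm 19.4 yaw 87.8
[239.1 229.6 292.7 149.5] len mm 66.5 yaw -7.3
[306.8 246.9 330.6 261.1] len mm 20.1 yaw -94.3
[332.1 177.8 314.  166.2] len mm 14.3 yaw 85.5
[339.1 278.6 306.1 259.4] len mm 28.2 yaw 86.1
```

The base edges give a gauge yaw of −3.6°, so I add 3.5° of turn and then move over.

```bash
python3 -m inch '[[[0,0,0.005],[0,0,0],1],[[0,0,0.0047],[0,0,0],1],[[0,0,0],[0,0,0],1],[[0,0,0],[0,0,0],1]]'
python3 - <<'E'
from h import *
plan([.5997,.0057,.24],24.4)
E
```

```text
clock: 27.42
eef_pos: [0.6013, -0.1702, 0.24]
tool_rot: [0.977, 0.211, -0.0, -0.0]
ft_force: [-0.2, 0.0, -5.9]
grip_width: 0.0104
grasp_force: 58.6
t 27.42 pos [ 0.6013 -0.1702  0.24  ] turn deg [-0.0011  0.0027  0.0073] units [-0.  0.  0.] rows>= 1.0
 shift mm [  71.2572 -160.8671   -0.0301] units [ 0.2375 -0.5362 -0.0001] rows>= 5.0 w 0.0104 j [-0.28  0.5   0.4   1.47 -0.    2.44]
```

```bash
python3 -m inch '[[[0,0,0],[0.0125,-0.03,0],1],[[0,0,0],[0.03,-0.07,0],1],[[0,0,0],[0.05,-0.11,0],1],[[0,0,0],[0.05,-0.115,0],1],[[0,0,0],[0.05,-0.11,0],1],[[0,0,0],[0.03,-0.07,0],1],[[0,0,0],[0.015,-0.031,0],1],[[0,0,0],[0,0,0],1],[[0,0,0],[0,0,0],1],[[0,0,0],[0,0,0],1]]'
python3 - <<'E'
from h import *
plan([.5997,.0057,.18],24.4)
w=cam("wrist"); g=cv2.cvtColor(w["img"],cv2.COLOR_RGB2GRAY); np.save("g3.npy",dict(w=w,c=cam("scene")),allow_pickle=True)
o,p,M=st(); z=p[2]-.1491+.045
sub=np.ascontiguousarray(g[140:310,230:410]); L=cv2.createLineSegmentDetector().detect(sub)[0][:,0]+[230,140,230,140]
for l in L:
    if np.hypot(l[2]-l[0],l[3]-l[1])>18:
        A=onz(w,l[:2],z);B=onz(w,l[2:],z);d=B-A
        print(l.round(1),A[:2],B[:2],"len",(np.linalg.norm(d)*1000).round(1),"yaw",np.degrees(np.arctan2(d[1],d[0])).round(1))
E
```

```text
clock: 28.25
eef_pos: [0.5999, 0.0048, 0.24]
tool_rot: [0.978, 0.211, -0.0, 0.0]
ft_force: [0.5, -0.2, -5.5]
grip_width: 0.0104
grasp_force: 58.7
t 28.25 pos [0.5999 0.0048 0.24  ] turn deg [ 0.0476  0.0204 -0.0838] units [ 0.0001  0.0001 -0.0002] rows>= 1.0
 shift mm [ 0.2073 -0.9003 60.033 ] units [ 0.0007 -0.003   0.2001] rows>= 2.0 w 0.0104 j [ 0.01  0.44  0.31  1.44 -0.    2.73]
[332.5 260.2 366.7 208.4] [ 0.5913 -0.0156] [ 0.6352 -0.0209] len 44.2 yaw -6.9
[277.6 242.8 295.8 252.9] [0.5873 0.0254] [0.5856 0.0107] len 14.8 yaw -96.5
[282.6 281.7 259.6 270.2] [0.5613 0.0106] [0.5627 0.0293] len 18.7 yaw 85.5
[366.4 206.4 313.8 174. ] [ 0.6363 -0.0201] [0.6416 0.0218] len 42.3 yaw 82.8
[312.9 173.7 270.5 244.3] [0.6415 0.0225] [0.5842 0.0295] len 57.8 yaw 173.0
[229.9 254.  242.8 231.7] [0.5656 0.0532] [0.5848 0.0508] len 19.3 yaw -7.2
[306.3 246.6 331.5 261.8] [0.593  0.0057] [ 0.5899 -0.0154] len 21.3 yaw -98.2
[323.2 308.2 322.3 283. ] [ 0.554  -0.0255] [ 0.5722 -0.0163] len 20.4 yaw 26.6
[299.1 281.9 298.4 308.2] [ 0.5661 -0.0005] [ 0.5464 -0.0085] len 21.3 yaw -157.7
[327.4 2
[... 473 characters left out ...]
.4 295.4 273.7] [0.5845 0.0031] [0.5709 0.0046] len 13.7 yaw 174.0
[367.3 214.6 352.8 237.4] [ 0.6314 -0.0233] [ 0.6126 -0.0214] len 19.0 yaw 174.2
[317.7 232.  321.4 253.2] [0.6061 0.0028] [ 0.5929 -0.0061] len 16.0 yaw -146.0
[338.6 278.5 305.1 259.1] [ 0.5803 -0.0257] [0.5841 0.0027] len 28.6 yaw 82.5
[229.9 289.5 261.3 305.4] [0.5397 0.0435] [0.5372 0.0176] len 26.0 yaw -95.6
[329.1 177.2 347.5 189.8] [0.6439 0.0116] [ 0.6413 -0.0033] len 15.1 yaw -99.8
[367.8 240.8 389.2 245.2] [ 0.6147 -0.0321] [ 0.618  -0.0474] len 15.6 yaw -78.0
[389.  246.7 387.2 268.1] [ 0.6169 -0.0478] [ 0.602  -0.0542] len 16.2 yaw -156.8
[275.8 228.3 295.8 195. ] [0.5966 0.0306] [0.6237 0.0272] len 27.4 yaw -7.0
```

Yaw and position are right. Lower gently.

```bash
python3 -m inch '[[[0,0,0],[0.0007,-0.003,0.02],1],[[0,0,0],[0,0,0.04],1],[[0,0,0],[0,0,0.04],1],[[0,0,0],[0,0,0.04],1],[[0,0,0],[0,0,0.03],1],[[0,0,0],[0,0,0.02],1],[[0,0,0],[0,0,0.01],1],[[0,0,0],[0,0,0],1],[[0,0,0],[0,0,0],1]]'
python3 - <<'E'
from h import *
plan([.5997,.0057,.174],24.4)
E
```

```text
clock: 29.1
eef_pos: [0.6, 0.0064, 0.1804]
tool_rot: [0.978, 0.211, 0.0, 0.0]
ft_force: [-0.3, -0.0, -5.5]
grip_width: 0.0102
grasp_force: 58.6
t 29.1 pos [0.6    0.0064 0.1804] turn deg [ 0.0129 -0.0333 -0.0683] units [ 0.     -0.0001 -0.0002] rows>= 1.0
 shift mm [-0.5613  0.5076  6.362 ] units [-0.0019  0.0017  0.0212] rows>= 1.0 w 0.0102 j [0.01 0.46 0.19 1.3  0.   2.73]
```

```bash
python3 -m inch '[[[0,0,0],[0,0,0.007],1],[[0,0,0],[0,0,0.005],1],[[0,0,0],[0,0,0.004],1],[[0,0,0],[0,0,0.003],1],[[0,0,0],[0,0,0],1],[[0,0,0],[0,0,0],1]]'
```

```text
clock: 29.6
eef_pos: [0.5997, 0.0066, 0.1743]
tool_rot: [0.978, 0.211, -0.0, 0.0]
ft_force: [0.2, 1.0, -6.4]
grip_width: 0.0104
grasp_force: 58.6
```

```bash
python3 -m inch '[[[0,0,0],[0,0,0.002],1],[[0,0,0],[0,0,0.002],1],[[0,0,0],[0,0,0.001],1],[[0,0,0],[0,0,0],1],[[0,0,0],[0,0,0],1]]'
```

```text
clock: 30.02
eef_pos: [0.6, 0.0066, 0.1741]
tool_rot: [0.978, 0.211, 0.001, 0.0]
ft_force: [-2.3, 0.3, 3.6]
grip_width: 0.0105
grasp_force: 59.6
```

Contact made: the force went from −6 to +4 N. Release and rise straight up.

```bash
python3 -m inch '[[[0,0,0],[0,0,-0.002],0.9],[[0,0,0],[0,0,0],0.7],[[0,0,0],[0,0,0],0.4],[[0,0,0],[0,0,0],0],[[0,0,0],[0,0,0],-0.5],[[0,0,0],[0,0,0],-1],[[0,0,0],[0,0,0],-1],[[0,0,0],[0,0,-0.04],-1],[[0,0,0],[0,0,-0.08],-1],[[0,0,0],[0,0,-0.1],-1]]'
python3 -m inch '[[[0,0,0],[0,0,-0.06],-1],[[0,0,0],[0,0,-0.05],-1],[[0,0,0],[0,0,0],-1],[[0,0,0],[0,0,0],-1]]'
python3 - <<'E'
from h import *
o,p,M=st(); print(p)
w=cam("wrist"); c=cam("scene"); s=cam("side"); np.save("f.npy",dict(w=w,c=c,s=s),allow_pickle=True)
def segs(k,x0,y0,ww,hh,z,mn):
    g=cv2.cvtColor(k["img"],cv2.COLOR_RGB2GRAY); L=cv2.createLineSegmentDetector().detect(np.ascontiguousarray(g[y0:y0+hh,x0:x0+ww]))[0][:,0]+[x0,y0,x0,y0]
    for l in L:
        A=onz(k,l[:2],z);B=onz(k,l[2:],z);d=B-A
        if np.linalg.norm(d)>mn: print(l.round(1),A[:2],B[:2],"len",(np.linalg.norm(d)*1000).round(1),"yaw",np.degrees(np.arctan2(d[1],d[0])).round(1))
q=proj(w,[.6086,.0046,.07]); print("base exp",q)
x,y=int(q[0]),int(q[1]); segs(w,max(0,x-70),max(0,y-70),140,140,.07,.03)
P=np.array([.6,.0062,0]);print("scene post exp top",proj(c,P+[0,0,.215]),"z.15",proj(c,P+[0,0,.16]),"tip",proj(c,[.5203,.0155,.093]))
print("scene near post"); segs(c,int(proj(c,P)[0])-60,140,110,130,.15,.03)
E
```

```text
clock: 30.85
eef_pos: [0.5982, 0.0065, 0.2377]
tool_rot: [0.978, 0.211, -0.003, -0.001]
ft_force: [-0.4, 0.0, 0.5]
grip_width: 0.0852
grasp_force: 0.0
clock: 31.18
eef_pos: [0.6003, 0.0065, 0.273]
tool_rot: [0.978, 0.211, 0.001, 0.0]
ft_force: [0.0, 0.2, 0.3]
grip_width: 0.0851
grasp_force: 0.0
[0.6003 0.0065 0.273 ]
base exp [316.7376 202.7522]
[331.2 219.1 351.5 186.7] [ 0.5998 -0.0149] [ 0.636 -0.019] len 36.5 yaw -6.5
[296.7 240.2 280.6 269.6] [0.5665 0.0071] [0.5314 0.0095] len 35.2 yaw 176.1
[321.7 267.3 317.7 238.7] [ 0.5506 -0.0273] [ 0.5763 -0.0111] len 30.3 yaw 32.1
[352.  186.6 313.9 163. ] [ 0.6363 -0.0193] [0.6415 0.0225] len 42.1 yaw 83.0
[311.5 163.3 280.3 214.6] [0.6403 0.0244] [0.5836 0.0319] len 57.2 yaw 172.5
[290.2 271.3 303.4 246. ] [ 0.5336 -0.0001] [ 0.5637 -0.0013] len 30.1 yaw -2.3
[385.  170.  325.  131.2] [ 0.6629 -0.0406] [0.6714 0.0249] len 66.1 yaw 82.6
[280.7 266.4 254.6 250. ] [0.5345 0.0108] [0.5399 0.0412] len 30.8 yaw 79.8
scene post exp top [338.0456 201.6308] z.15 [337.8078 231.2982] tip [325.7503 240.0955]
scene near post
[296.3 180.4 276.8 156.3
[... 1246 characters left out ...]
210.6 331.4 205.8] [0.5053 0.0051] [0.4985 0.0356] len 31.2 yaw 102.7
[330.6 251.7 327.6 264.9] [ 0.6372 -0.0213] [ 0.6686 -0.0387] len 35.9 yaw -28.9
[383.  243.1 382.1 258.1] [0.6455 0.0661] [0.6827 0.0457] len 42.5 yaw -28.8
[284.9 258.3 307.7 256. ] [ 0.6279 -0.0936] [ 0.6351 -0.0588] len 35.5 yaw 78.2
[351.4 149.4 351.9 140.6] [0.2645 0.1787] [0.2143 0.2021] len 55.4 yaw 154.9
[277.1 232.1 283.4 245.8] [ 0.5495 -0.0831] [ 0.5936 -0.0856] len 44.2 yaw -3.2
[305.3 146.5 295.  142.2] [0.2062 0.0864] [0.1707 0.0725] len 38.1 yaw -158.7
[290.  189.3 289.4 198.1] [ 0.4054 -0.0146] [ 0.4402 -0.0268] len 36.9 yaw -19.4
[307.1 164.4 306.9 148.1] [0.3052 0.056 ] [0.2173 0.0865] len 93.1 yaw 160.9
```

The gauge base stands at the expected pose (edges at about −7°), and the post is vertical at col 338, as predicted. The shaft was measured as seated after its release, and nothing has touched it since. Handing in.

```bash
python3 -c "
from workcell import workorder; print(workorder.job_done())"
```

```text
the job is handed in; nothing more can be done
None
```

The job is handed in after about 31 s of robot time; no verdict came back, but my last measurements put both V-blocks, the shaft (about 5 mm from the stop) and the gauge where the task asks, and the jar and tape were left alone.

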